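# Clear the salvage tray and stand the repaired lamps on it

### The arm

A 6-joint arm with a two-finger parallel gripper is mounted at the origin on the work surface. World frame = base frame: x ahead of the robot, y to its left, z up, the work surface at z = 0. Lengths are in m, angles in rad, forces in N, time in s.
With the tool pointing down it reaches from about 0.35 to 0.975 m from the base axis. Payload 4.9 kg.
Tool frame: the origin (TCP) lies at the very end of the fingers, on their centre line; the grasp point (between the pads) lies 19 mm behind it; z points along the fingers, y is the direction in which the jaws open and shut (so a half turn about z gives the same grasp; the last joint's range is limited). The gripper opens to 85 mm and grips with 20 to 120 N. Pads are 22 mm wide; open, the fingers measure 114 mm over their backs; the gripper's body (76 mm by 85 mm) begins 54 mm behind the grasp point. The pads swing forward as they close: fully open they stand 13 mm farther back than shut.
Start: joints at [1.201, 0.053, 1.613, -0, 1.476, -0.119], TCP at [0.155, 0.605, 0.231] pointing down, gripper open.
Joint ranges: [-3.01, 3.01], [-1.01, 2.22], [0.06, 2.58], [-1.02, 4.17], [0.09, 2.62], [-3.14, 3.14]. Speed limits (rad/s): [2.57, 2.57, 3.14, 3.14, 3.14, 3.14].

### API

Orientations are given as a unit quaternion [w, x, y, z].
In Python, from bench import env, grab_frame, workorder gives the robot as it stands.
- The arm moves only by the shell command python3 -m handwheel 'ROWS' [OPENING]. ROWS is JSON, a list of rows, each a list of 2 entries, a list of its own where there are three numbers: the shift along the world's x, y, z in m, then the turn, a rotation vector about the world's x, y, z in rad. A call has 1 to 10 rows; each row shifts and turns the commanded pose from where the row before left it; what a row does not reach is not made up. A row lasts 1/10 s, in which the tool goes at most 50 mm and 8.59 degrees, less where a joint would pass 70% of its speed; a pose out of reach is approached as far as the arm can. A call is refused whole if a number of a shift passes 0.05 or a number of a turn 0.15, either way. A call with a gripper value outside its range is refused whole. OPENING is the opening, from 0 (shut) to 1 (fully open), set as the call begins (- or left out, the last holds). The fingers move at their own pace and stop on an object; the grip force is fixed at half the most. Time passes only in rows, so rows that do not move let the fingers close. It gives the time, the measured TCP pose, the force and the opening at its end, in the units of the state.
- env.sense(): the state, without advancing time (a new reading comes with each control period).
- grab_frame(name): name is "scene" or "top" or "wrist"; returns a dict with "img" (384x512x3 uint8, red, green, blue), "camera_matrix" (3x3 intrinsics, pixels), "cam_to_world" (4x4, takes a point from camera to world coordinates). Camera axes: x right, y down, z forward; pixel columns grow to the right and rows downward; lengths in m; the calibration is good to about 2 mm. A picture is of the moment at which its call begins. There is no depth.
- workorder.job_done(): hands the job in, once; it reports no verdict.
The state is a dict: "t": time; "q": joint angles; "joint_velocities": joint speeds; "effort": joint torques, N m; "ee_pos": TCP position; "orientation": TCP orientation; "force": force on the tool from outside, world axes, zero at the start; "moment": the same for the moment, N m; "opening": finger opening in m.
Only numpy, scipy, OpenCV 4.12 (cv2) and the standard library are available. Lean on these libraries where they do the work, as an engineer would, in place of code of your own. Each camera call takes 0.05 s, during which the arm holds its last target.

### The job

Take the aluminium tray by its black handle and tip it over the grey bin so that the salvaged parts slide off its open side into the bin; any part that lands elsewhere belongs in the bin too. Put the empty tray back flat on the middle of the rubber mat, then gently stand every lamp from the wooden rack on it, upright on its cap and clear of the other lamps, so that all stay standing; their domes are freshly glued, so no lamp may fall over, and leave the other things on the bench where they are.

Things in the scene. Friction and masses are not known exactly. Their poses are not given: they have to be found in the camera images.
- tray_floor (a point): open aluminium tray lying on the mat, 140 (its x) x 210 (its y) mm, floor 3 mm thick, 4 mm thick walls 17 mm high (above the underside) at its -x, +y and -y sides, no wall on the +x side, over which its contents slide out when that side is tipped down. About 0.22 kg, of smooth sheet: the parts on it start to slide at a slope of about 18 to 26 degrees. This point: centre of the floor's upper face, 3 mm above the underside; x towards the open side, z up
- tray_handle (a point): the tray's black handle, an upright block in the middle of its -x wall: 12 mm thick (tray x), 70 mm wide (tray y), rising to 55 mm above the tray's underside. This point: on the handle's middle, 40 mm above the underside and 64 mm to -x of the tray's centre; same axes as the tray
- mat_top (a point): grey rubber mat fixed on the table, 220 (x) x 290 (y) mm, 2 mm thick; this point: centre of its upper face
- bin: open grey plastic bin standing loose on the table, 170 (x) x 270 (y) x 80 mm high outside, walls and floor 4 mm, 0.7 kg; origin at the centre of its underside, z up
- rack: wooden lamp rack fixed on the table, 290 (x) x 70 (y) x 34 mm high, four square holes 32 mm wide, 28 mm deep, at x = -112.5, -37.5, +37.5 and +112.5 mm; origin at the centre of its underside
- lamp1_mid (a point): LED lamp, bulb-shaped, standing cap down in a hole of the rack (it may be absent): 112 mm tall, about 0.09 kg, top-heavy; flat round foot 17 mm across, metal cap 26 mm across up to 28 mm, a cone widening to 60 mm across at 69 mm, an upright-sided band 60 mm across from 69 to 84 mm above the foot (good to grip), then a dome. This point: on its axis, 56 mm above the foot; z from cap to dome
- lamp2_mid (a point): LED lamp, bulb-shaped, standing cap down in a hole of the rack (it may be absent): 112 mm tall, about 0.09 kg, top-heavy; flat round foot 17 mm across, metal cap 26 mm across up to 28 mm, a cone widening to 60 mm across at 69 mm, an upright-sided band 60 mm across from 69 to 84 mm above the foot (good to grip), then a dome. This point: on its axis, 56 mm above the foot; z from cap to dome
- lamp3_mid (a point): LED lamp, bulb-shaped, standing cap down in a hole of the rack (it may be absent): 112 mm tall, about 0.09 kg, top-heavy; flat round foot 17 mm across, metal cap 26 mm across up to 28 mm, a cone widening to 60 mm across at 69 mm, an upright-sided band 60 mm across from 69 to 84 mm above the foot (good to grip), then a dome. This point: on its axis, 56 mm above the foot; z from cap to dome
- lamp4_mid (a point): LED lamp, bulb-shaped, standing cap down in a hole of the rack (it may be absent): 112 mm tall, about 0.09 kg, top-heavy; flat round foot 17 mm across, metal cap 26 mm across up to 28 mm, a cone widening to 60 mm across at 69 mm, an upright-sided band 60 mm across from 69 to 84 mm above the foot (good to grip), then a dome. This point: on its axis, 56 mm above the foot; z from cap to dome
- part1_mid (a point): salvaged part lying on the tray (it may be absent): relay, a black block 36 x 28 x 26 mm high (x, y, z), 30 to 50 g, smooth; this point: its centre
- part2_mid (a point): salvaged part lying on the tray (it may be absent): relay, a black block 36 x 28 x 26 mm high (x, y, z), 30 to 50 g, smooth; this point: its centre
- part3_mid (a point): salvaged part lying on the tray (it may be absent): small transformer, 38 x 30 x 30 mm high, dark iron core and copper winding (x, y, z), 30 to 50 g, smooth; this point: its centre
- part4_mid (a point): salvaged part lying on the tray (it may be absent): small transformer, 38 x 30 x 30 mm high, dark iron core and copper winding (x, y, z), 30 to 50 g, smooth; this point: its centre
- part5_mid (a point): salvaged part lying on the tray (it may be absent): finned aluminium heat sink, 36 x 30 x 26 mm high (x, y, z), 30 to 50 g, smooth; this point: its centre
- part6_mid (a point): salvaged part lying on the tray (it may be absent): finned aluminium heat sink, 36 x 30 x 26 mm high (x, y, z), 30 to 50 g, smooth; this point: its centre
- jar: bystander, not part of the job: glass jar with metal lid, 68 mm across, 70 mm high; origin at its underside
- spool: bystander, not part of the job: solder spool standing on end, 52 mm across, 44 mm high; origin at its underside
- fluxpot: bystander, not part of the job: small white bottle, 36 mm across, 65 mm high; origin at its underside
Mind the look-alikes: they are no part of the job. What is shaped like the part that bears part3_mid but turquoise or yellow is not meant. Leave any blue look-alike of the part that bears lamp4_mid alone.

How it is judged:
On the way, in this order (a step that is already met when the one before it is completed fails the run):
1. the tray, carried to the bin, is tipped by more than 25 degrees over it (angle between tray_floor's own z axis and vertical above 0.44 rad and horizontal distance between tray_floor and bin below 0.19 m and height (world z) of tray_floor above 0.06 m), for 0.2 s.
2. the tray is back flat on the middle of the mat (horizontal distance between tray_floor and mat_top below 0.05 m and z of tray_floor in the frame of mat_top between -0.001 and 0.007 m and angle between tray_floor's own z axis and vertical below 0.04 rad), for 0.3 s.
At the end, for the whole second after the job is handed in: All salvaged parts lie inside the upright bin; the tray lies flat on the mat, its centre within 50 mm of the mat's centre; every lamp stands on its cap on the tray's floor, within 0.05 rad of upright, inside the tray's edges, at least 61 mm between lamp axes (60 mm lamps, not touching) (all of step 2 and angle between bin's own z axis and vertical below 0.1 rad and x of part1_mid in the frame of bin between -0.085 and 0.085 m and y of part1_mid in the frame of bin between -0.135 and 0.135 m and z of each of part1_mid, part2_mid, part3_mid, part4_mid, part5_mid, part6_mid in the frame of bin below 0.075 m and x of part2_mid in the frame of bin between -0.085 and 0.085 m and y of part2_mid in the frame of bin between -0.135 and 0.135 m and x of part3_mid in the frame of bin between -0.085 and 0.085 m and y of part3_mid in the frame of bin between -0.135 and 0.135 m and x of part4_mid in the frame of bin between -0.085 and 0.085 m and y of part4_mid in the frame of bin between -0.135 and 0.135 m and x of part5_mid in the frame of bin between -0.085 and 0.085 m and y of part5_mid in the frame of bin between -0.135 and 0.135 m and x of part6_mid in the frame of bin between -0.085 and 0.085 m and y of part6_mid in the frame of bin between -0.135 and 0.135 m and angle between each of lamp1_mid, lamp2_mid, lamp3_mid, lamp4_mid's own z axis and vertical below 0.05 rad and x of lamp1_mid in the frame of tray_floor between -0.056 and 0.066 m and y of lamp1_mid in the frame of tray_floor between -0.1 and 0.1 m and z of lamp1_mid in the frame of tray_floor between 0.05 and 0.062 m and x of lamp2_mid in the frame of tray_floor between -0.056 and 0.066 m and y of lamp2_mid in the frame of tray_floor between -0.1 and 0.1 m and z of lamp2_mid in the frame of tray_floor between 0.05 and 0.062 m and x of lamp3_mid in the frame of tray_floor between -0.056 and 0.066 m and y of lamp3_mid in the frame of tray_floor between -0.1 and 0.1 m and z of lamp3_mid in the frame of tray_floor between 0.05 and 0.062 m and x of lamp4_mid in the frame of tray_floor between -0.056 and 0.066 m and y of lamp4_mid in the frame of tray_floor between -0.1 and 0.1 m and z of lamp4_mid in the frame of tray_floor between 0.05 and 0.062 m and horizontal distance between lamp1_mid and lamp2_mid above 0.061 m and horizontal distance between each of lamp1_mid, lamp2_mid and lamp3_mid above 0.061 m and horizontal distance between each of lamp1_mid, lamp2_mid, lamp3_mid and lamp4_mid above 0.061 m).
It fails at once if a lamp tips over (more than 0.6 rad from upright) (angle between any of lamp1_mid, lamp2_mid, lamp3_mid, lamp4_mid's own z axis and vertical above 0.6 rad).
It fails at once if a lamp is banged down on the tray or pressed on it with over 22 N (contact force between any of lamp1, lamp2, lamp3, lamp4 and tray above 22 N).
It fails at once if one of the other things on the bench is moved by more than 30 mm (distance of any of jar, spool, fluxpot from where it was at the start of the episode above 0.03 m).
Of part1, part2, part3, part4, part5, part6 only 4 to 6 are there at a start; the rules pass over those that are not, and their reading is None.
Of lamp1, lamp2, lamp3, lamp4 only 3 to 4 are there at a start; the rules pass over those that are not, and their reading is None.
At some moment in a run one of bin, part1, part2, part3, part4, part5, part6 may be knocked a few centimetres aside while the robot is not near it.
It also fails if it takes over 210 s, if anything falls off the work surface, if the arm or the gripper's body presses on something with over 40 N, if the wrist force passes 120 N, or if a joint passes its speed limit or range.

## Working session

There is one attempt and no reset: what is moved stays moved. The work goes in short steps, Python scripts to look and compute and a shell command to move; the robot and the scene stay as the last step left them, time stands still between calls to the robot, and variables do not carry over. Pictures are saved under pics/ and viewed, and the job is handed in when it is done.

```bash
ls -la; mkdir -p pics
python3 - <<'E'
from bench import env, grab_frame, workorder
import cv2, numpy as np
s=env.sense(); print({k:np.round(v,3) for k,v in s.items()})
for n in ["scene","top","wrist"]:
    f=grab_frame(n); cv2.imwrite(f"pics/{n}0.png",f["img"][:,:,::-1]); print(n,np.round(f["camera_matrix"],1).tolist(),np.round(f["cam_to_world"],3).tolist())
E
```

```text
total 12
drwxr-xr-x  3 agent agent 4096 Dec  6 23:39 .
drwxr-xr-x 23 root  root  4096 Dec  6 23:38 ..
drwxr-xr-x  2 agent agent 4096 Dec  6 23:39 pics
{'t': np.float64(0.0), 'q': array([ 1.201,  0.053,  1.614, -0.   ,  1.476, -0.119]), 'joint_velocities': array([-0.002, -0.   , -0.001, -0.   , -0.002, -0.002]), 'effort': array([ 0.0000e+00, -3.9370e+01, -3.7017e+01, -0.0000e+00,  7.0000e-03,
       -0.0000e+00]), 'ee_pos': array([0.155, 0.605, 0.23 ]), 'orientation': array([-0.   ,  0.125,  0.992, -0.001]), 'force': array([-0.751, -0.663,  0.002]), 'moment': array([ 0.011,  0.   , -0.016]), 'opening': np.float64(0.085)}
scene [[445.9, 0.0, 257.9], [0.0, 445.9, 193.0], [0.0, 0.0, 1.0]] [[-0.633, 0.642, -0.433, 1.045], [0.774, 0.533, -0.342, 0.388], [0.012, -0.551, -0.834, 1.112], [0.0, 0.0, 0.0, 1.0]]
top [[369.2, 0.0, 258.3], [0.0, 369.2, 187.2], [0.0, 0.0, 1.0]] [[-0.145, -0.966, 0.213, 0.326], [-0.989, 0.142, -0.03, -0.014], [-0.001, -0.215, -0.977, 0.911], [0.0, 0.0, 0.0, 1.0]]
wrist [[307.2, 0.0, 255.8], [0.0, 307.2, 189.8], [0.0, 0.0, 1.0]] [[0.248, 0.929, 0.276, 0.085], [0.969, -0.237, -0.073, 0.624], [-0.002, 0.285, -0.958, 0.372], [0.0, 0.0, 0.0, 1.0]]
```

View pics/scene0.png

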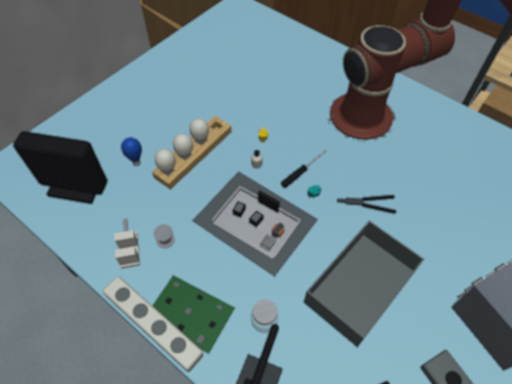

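View pics/top0.png

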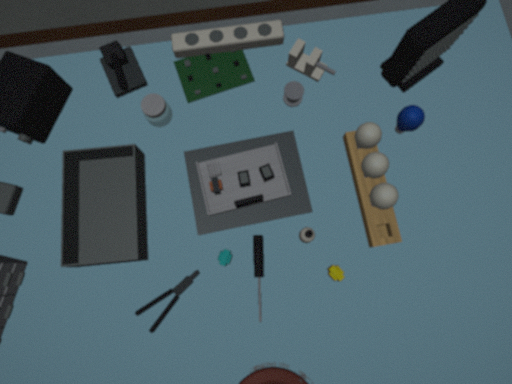

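View pics/wrist0.png

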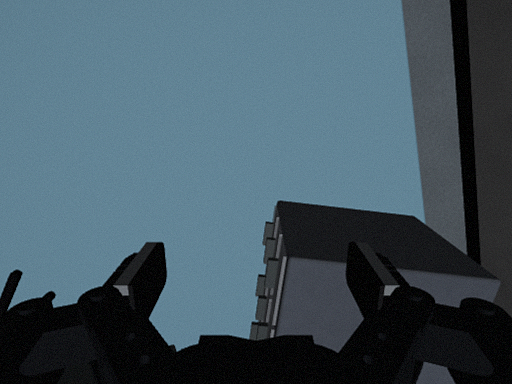

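The bin is on the left, the tray and mat are in the middle, and the rack is on the right holding 3 lamps with one empty hole. I'll zoom in on the tray next and write the helpers.

```bash
cat > h.py <<'E'
from bench import env, grab_frame, workorder
import cv2, numpy as np
def save(f,name,box=None,scale=1):
    im=f["img"][:,:,::-1]
    if box: x0,y0,x1,y1=box; im=im[y0:y1,x0:x1]
    if scale!=1: im=cv2.resize(im,None,fx=scale,fy=scale,interpolation=cv2.INTER_CUBIC)
    im=np.clip(im.astype(float)*1.6,0,255).astype(np.uint8)
    cv2.imwrite("pics/"+name+".png",im)
def ray(f,u,v,z):
    K=f["camera_matrix"];T=f["cam_to_world"]
    d=T[:3,:3]@np.linalg.solve(K,[u,v,1.0]);o=T[:3,3]
    return o+d*(z-o[2])/d[2]
def proj(f,p):
    K=f["camera_matrix"];T=f["cam_to_world"]
    c=T[:3,:3].T@(np.array(p)-T[:3,3]); x=K@c; return x[:2]/x[2]
def tri(obs):
    A=np.zeros((3,3));b=np.zeros(3)
    for f,u,v in obs:
        T=f["cam_to_world"];d=T[:3,:3]@np.linalg.solve(f["camera_matrix"],[u,v,1.0]);d/=np.linalg.norm(d)
        P=np.eye(3)-np.outer(d,d);A+=P;b+=P@T[:3,3]
    return np.linalg.solve(A,b)
def st():
    from scipy.spatial.transform import Rotation as R
    s=env.sense();w,x,y,z=s["orientation"];M=R.from_quat([x,y,z,w]).as_matrix()
    print("t",round(float(s["t"]),2),"ee",np.round(s["ee_pos"],4),"zax",np.round(M[:,2],3),"yax",np.round(M[:,1],3),"F",np.round(s["force"],1),"op",round(float(s["opening"]),4),"q",np.round(s["q"],2)); return s,M
E
python3 - <<'E'
from h import *
f=grab_frame("top"); save(f,"topz",(180,125,315,240),5)
save(f,"topr",(335,90,435,250),3.6)
g=grab_frame("scene"); save(g,"scz",(190,170,320,275),5)
E
```

```text
(no output)
```

View pics/topz.png

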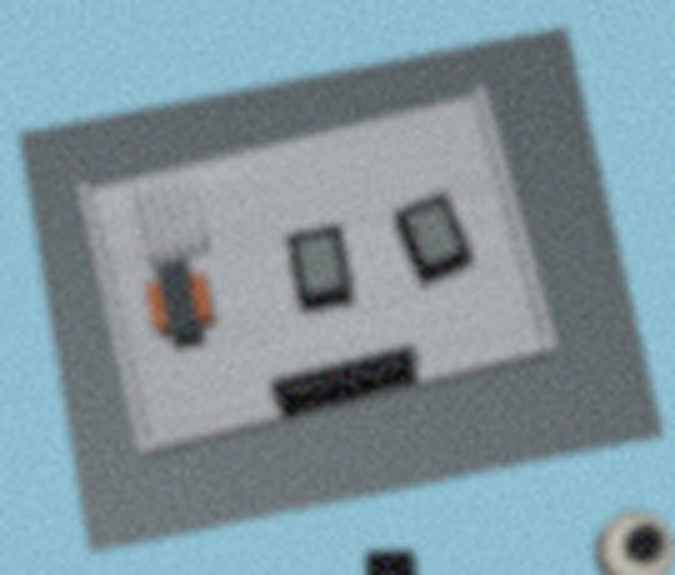

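View pics/topr.png

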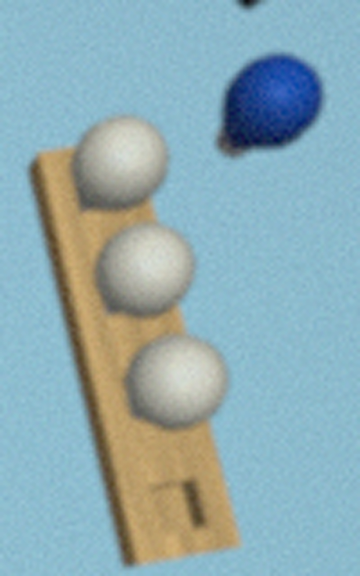

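View pics/scz.png

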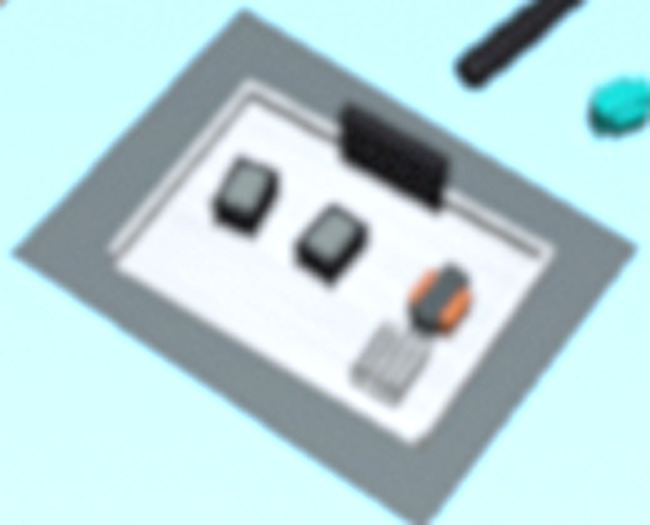

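Run:
```python
from h import *
f=grab_frame("top"); g=grab_frame("scene")
T=lambda u,v,ox=180,oy=125,s=5:((u+.5)/s+ox-.5,(v+.5)/s+oy-.5)
def quad(name,pts,z):
    P=np.array([ray(f,*p,z)[:2] for p in pts]); print(name,np.round(P,4).tolist(),"c",np.round(P.mean(0),4), [round(float(np.linalg.norm(P[i]-P[i-1])),3) for i in range(4)]); return P
M=quad("mat",[T(*p) for p in [(22,132),(568,28),(662,435),(95,550)]],.002)
Tr=quad("tray",[T(*p) for p in [(80,185),(485,88),(556,347),(142,451)]],.019)
for P in (M,Tr):
    y=P[0]-P[1]; y2=P[3]-P[2]; x=P[0]-P[3];x2=P[1]-P[2]
    print("yaw",np.degrees([np.arctan2(-v[0],v[1]) for v in (y,y2)]),np.degrees([np.arctan2(v[1],v[0]) for v in (x,x2)]))
quad("bin",[(63,150),(135,146),(146,263),(62,265)],.08)
save(f,"binz",(45,130,165,280),4)
save(g,"bins",(295,215,430,350),4.4)
save(g,"racks",(110,100,245,195),5)
```

```text
mat [[0.6465, 0.1335], [0.6615, -0.1542], [0.4432, -0.165], [0.4276, 0.1201]] c [ 0.5447 -0.0164] [0.219, 0.288, 0.219, 0.286]
tray [[0.6085, 0.1048], [0.6295, -0.1045], [0.4917, -0.1182], [0.4701, 0.0896]] c [ 0.55   -0.0071] [0.139, 0.21, 0.138, 0.209]
yaw [2.98799554 3.13378016] [3.51179443 2.82114569]
yaw [5.72910555 5.9355829 ] [6.25477533 5.67440787]
bin [[0.663, 0.403], [0.6482, 0.2342], [0.3738, 0.2304], [0.3964, 0.414]] c [0.5203 0.3204] [0.267, 0.169, 0.274, 0.185]
```

View pics/binz.png

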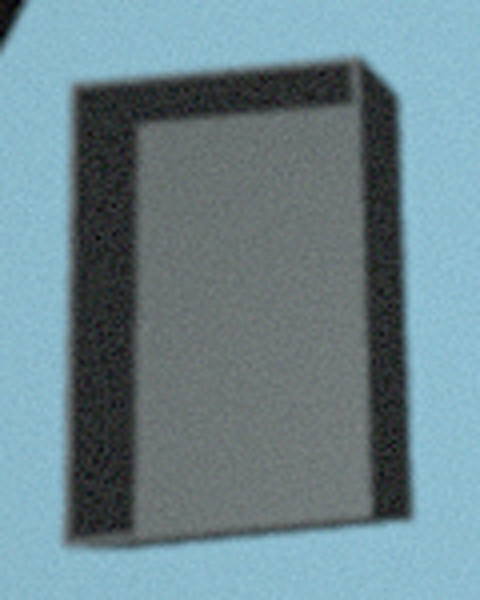

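View pics/racks.png

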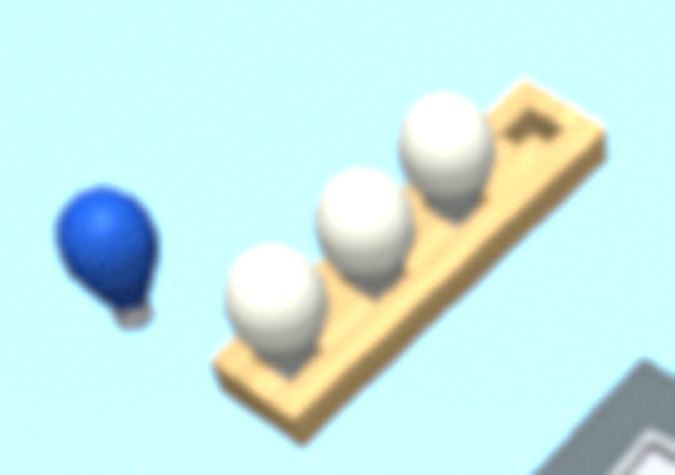

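View pics/bins.png

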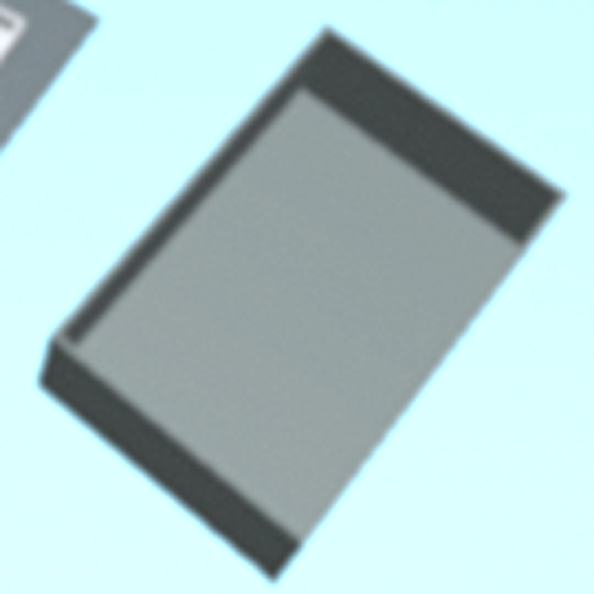

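Run:
```python
from h import *
f=grab_frame("top"); g=grab_frame("scene")
def T(s,ox,oy): return lambda u,v:((u+.5)/s+ox-.5,(v+.5)/s+oy-.5)
b=T(4,45,130); c=T(4.4,295,215)
# bin rim outer corners top
for n,q,z in [("far-left",(75,85),.08),("far-right",(362,58),.08),("near-right",(374,517),.08),("near-left",(66,545),.08),("base far-right",(405,100),0),("base near-right",(412,520),0)]:
    print(n,np.round(ray(f,*b(*q),z)[:2],4))
for n,q,z in [("near-left?",(565,195),.08),("near-right",(326,27),.08),("far-right",(53,342),.08),("far-left",(300,543),.08),("base fr",(40,385),0),("base fl",(275,580),0)]:
    print("sc",n,np.round(ray(g,*c(*q),z)[:2],4))
# handle top in scene
h=T(5,190,170)
for q in [(345,103),(450,163)]: print("handle +x top edge",np.round(ray(g,*h(*q),.057)[:2],4))
h=T(5,180,125)
for q in [(275,382),(413,348)]: print("top: handle far top edge",np.round(ray(f,*h(*q),.057)[:2],4))
# parts
for n,q,z in [("relay1",(322,258),.031),("relay2",(434,228),.031),("tr",(178,290),.035),("hs",(172,215),.031)]: print(n,np.round(ray(f,*h(*q),z)[:2],4))
# rack
r=T(3.6,335,90)
for n,q in [("fl",(33,165)),("nl",(128,563)),("nr",(241,543))]: print("rack",n,np.round(ray(f,*r(*q),.034 if n!='x' else 0)[:2],4))
# lamps: white blobs
def blobs(F,box):
    x0,y0,x1,y1=box; im=F["img"].astype(int); hsv=cv2.cvtColor(F["img"],cv2.COLOR_RGB2HSV)
    m=((hsv[...,1]<60)&(hsv[...,2]>110)).astype(np.uint8); k=np.zeros_like(m);k[y0:y1,x0:x1]=m[y0:y1,x0:x1]
    cs,_=cv2.findContours(k,cv2.RETR_EXTERNAL,cv2.CHAIN_APPROX_NONE)
    for c in cs:
        if cv2.contourArea(c)>100: print("blob",np.round(cv2.minEnclosingCircle(c),1) if 0 else (np.round(cv2.minEnclosingCircle(c)[0],1),round(cv2.minEnclosingCircle(c)[1],1),cv2.boundingRect(c),cv2.contourArea(c)))
blobs(f,(345,110,415,220)); blobs(g,(150,110,215,180))
```

```text
far-left [0.6607 0.4022]
far-right [0.6528 0.2336]
near-right [0.3852 0.2469]
near-left [0.3947 0.4159]
base far-right [0.6517 0.2321]
base near-right [0.3858 0.2493]
sc near-left? [0.3965 0.4153]
sc near-right [0.3886 0.25  ]
sc far-right [0.6568 0.2392]
sc far-left [0.6636 0.4025]
sc base fr [0.6529 0.2372]
sc base fl [0.6603 0.4036]
handle +x top edge [ 0.4885 -0.048 ]
handle +x top edge [0.4822 0.0227]
top: handle far top edge [0.4874 0.0196]
top: handle far top edge [ 0.494 -0.047]
relay1 [ 0.5502 -0.0104]
relay2 [ 0.5573 -0.0671]
tr [0.5435 0.0612]
hs [0.5827 0.0599]
rack fl [ 0.6173 -0.2726]
rack nl [ 0.3389 -0.2805]
rack nr [ 0.3408 -0.3564]
blob (array([386.3, 193.5]), 9.4, (377, 185, 19, 18), 228.5)
blob (array([377.2, 160.8]), 9.7, (368, 152, 19, 19), 223.0)
blob (array([370.5, 130.5]), 9.8, (361, 122, 20, 18), 210.0)
blob (array([171.5, 154.5]), 27.6, (151, 133, 42, 42), 557.0)
blob (array([202., 124.]), 15.0, (189, 115, 26, 21), 256.0)
```

```bash
python3 -m handwheel '[[[0.02,-0.04,0.03],[0,0,0]],[[0.04,-0.045,0.03],[0,0,0.05]],[[0.04,-0.045,0],[0,0,0.05]],[[0.04,-0.045,0],[0,0,0.05]],[[0.04,-0.045,0],[0,0,0.05]],[[0.04,-0.045,0],[0,0,0]],[[0.04,-0.045,0],[0,0,0]],[[0.04,-0.045,0],[0,0,0]],[[0.04,-0.045,0],[0,0,0]],[[0.03,-0.02,0],[0,0,0]]]'
python3 -m handwheel '[[[0,0,0],[-0.15,0,0]],[[0,0,0],[-0.15,0,0]],[[0,0,0],[-0.15,0,0]],[[0,0,0],[-0.15,0,0]],[[0,0,0],[-0.15,0,0]],[[0,0,0],[0,0,0]]]' 0.35
python3 -c "
from h import *
st()"
```

```text
t: 1.45
ee_pos: [0.4673, 0.2506, 0.2819]
orientation: [0.001, 0.027, 1.0, -0.0]
force: [-0.5, 0.9, 0.4]
opening: 0.0858
t: 2.05
ee_pos: [0.4648, 0.2547, 0.2774]
orientation: [0.007, 0.021, 0.93, -0.368]
force: [-0.0, -0.8, -0.5]
opening: 0.0297
t 2.05 ee [0.4648 0.2547 0.2774] zax [-0.002 -0.685 -0.729] yax [ 0.044  0.728 -0.684] F [-0.  -0.8 -0.5] op 0.0297 q [ 0.65  0.12  1.59 -0.61  1.89 -0.93]
```

```bash
python3 -m handwheel '[[[0,-0.03,0],[0.15,0,0]],[[0,-0.03,0],[0.15,0,0]],[[0,-0.03,0],[0.15,0,0]],[[0,-0.03,0],[0.15,0,0]],[[0,-0.03,0],[0.15,0,0]],[[0,-0.03,0],[0,0,-0.14]],[[0.01,-0.03,0],[0,0,-0.14]],[[0.01,-0.03,0],[0,0,-0.14]],[[0,-0.03,0],[0,0,-0.14]],[[0,0,0],[0,0,-0.14]]]'
python3 -m handwheel '[[[0,0,0],[0,0,-0.14]],[[0,0,0],[0,0,-0.14]],[[0,0,-0.03],[0,0,-0.14]],[[0,0,-0.03],[0,0,-0.14]],[[0,0,-0.03],[0,0,-0.14]],[[0,0,0],[0,0,0]],[[0,0,0],[0,0,0]]]'
python3 - <<'E'
from h import *
st()
f=grab_frame("wrist"); save(f,"w1")
for p in [(.4863,-.0137,.057)]: print(proj(f,p))
E
```

```text
t: 3.05
ee_pos: [0.4862, -0.02, 0.2827]
orientation: [0.002, 0.372, 0.928, 0.001]
force: [0.4, 0.2, -0.4]
opening: 0.0297
t: 3.75
ee_pos: [0.486, -0.0171, 0.1925]
orientation: [0.001, 0.663, 0.749, 0.001]
force: [0.6, 0.2, 1.8]
opening: 0.03
t 3.75 ee [ 0.486  -0.0171  0.1925] zax [ 0.002  0.001 -1.   ] yax [0.993 0.122 0.002] F [0.6 0.2 1.8] op 0.03 q [-0.19 -0.26  1.97  0.    1.43 -0.31]
[255.41164087 176.47632009]
```

View pics/w1.png

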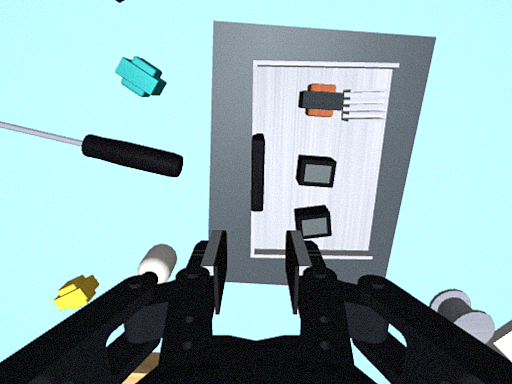

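Run:
```python
from h import *
f=grab_frame("wrist"); save(f,"w1z",(230,110,290,225),5)
P={}
for n,p,z in [("wallinner TL",(254,62),.019),("TR",(399,65),.019),("BL",(252,256),.019),("BR",(372,258),.019),("htop",(263,135),.057),("hbot",(263,210),.057)]:
    P[n]=ray(f,*p,z)[:2]; print(n,np.round(P[n],4))
```

```text
wallinner TL [0.4737 0.0881]
TR [0.6123 0.1025]
BL [ 0.4962 -0.1175]
BR [ 0.634  -0.1036]
htop [0.4895 0.0247]
hbot [ 0.4988 -0.0464]
```

View pics/w1z.png

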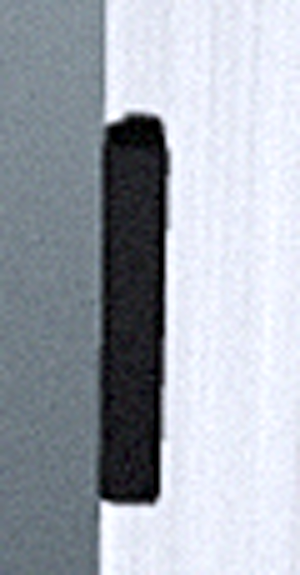

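```bash
python3 -m handwheel '[[[0.0012,0.005,-0.03],[0,0,-0.015]],[[0,0,-0.03],[0,0,0]],[[0,0,-0.03],[0,0,0]],[[0,0,-0.025],[0,0,0]],[[0,0,-0.02],[0,0,0]],[[0,0,-0.02],[0,0,0]],[[0,0,-0.01],[0,0,0]],[[0,0,0],[0,0,0]],[[0,0,0],[0,0,0]]]'
python3 - <<'E'
from h import *
st()
f=grab_frame("wrist"); save(f,"w2")
E
```

```text
t: 4.75
ee_pos: [0.4885, -0.012, 0.028]
orientation: [0.001, 0.669, 0.743, 0.001]
force: [-0.2, -0.4, 0.0]
opening: 0.0303
t 4.75 ee [ 0.4885 -0.012   0.028 ] zax [ 0.003 -0.    -1.   ] yax [0.994 0.105 0.003] F [-0.2 -0.4  0. ] op 0.0303 q [-0.18 -0.05  2.08  0.    1.11 -0.28]
```

View pics/w2.png

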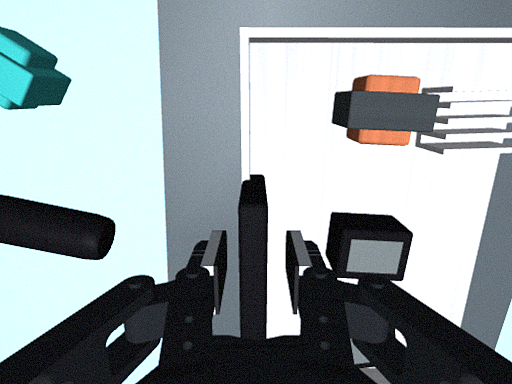

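```bash
python3 -m handwheel '[[[-0.0005,0,-0.003],[0,0,0]],[[0,0,0],[0,0,0]]]'
python3 -m handwheel '[[[0,0,0],[0,0,0]],[[0,0,0],[0,0,0]],[[0,0,0],[0,0,0]],[[0,0,0],[0,0,0]],[[0,0,0],[0,0,0]]]' 0
python3 -m handwheel '[[[0,0,0.005],[0,0,0]],[[0,0,0.01],[0,0,0]],[[0,0,0.015],[0,0,0]],[[0,0,0.015],[0,0,0]],[[0,0,0.01],[0,0,0]],[[0,0,0.005],[0,0,0]],[[0,0,0],[0,0,0]]]'
python3 - <<'E'
from h import *
st()
f=grab_frame("wrist"); save(f,"w3")
f=grab_frame("scene"); save(f,"s3",(150,120,450,350),2.5)
E
```

```text
t: 5.0
ee_pos: [0.487, -0.0118, 0.024]
orientation: [0.0, 0.669, 0.743, 0.0]
force: [0.2, 0.2, 0.1]
opening: 0.0297
t: 5.5
ee_pos: [0.487, -0.0118, 0.0239]
orientation: [0.0, 0.669, 0.743, 0.0]
force: [-0.4, 1.2, 3.7]
opening: 0.0113
t: 6.2
ee_pos: [0.4869, -0.0118, 0.0841]
orientation: [0.0, 0.669, 0.743, 0.0]
force: [0.3, -0.1, -3.8]
opening: 0.0112
t 6.2 ee [ 0.4869 -0.0118  0.0841] zax [ 0.001 -0.    -1.   ] yax [0.994 0.105 0.001] F [ 0.3 -0.1 -3.8] op 0.0112 q [-0.18 -0.14  2.06 -0.    1.22 -0.28]
```

View pics/w3.png

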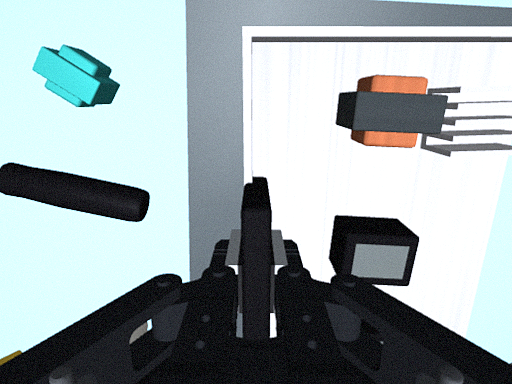

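View pics/s3.png

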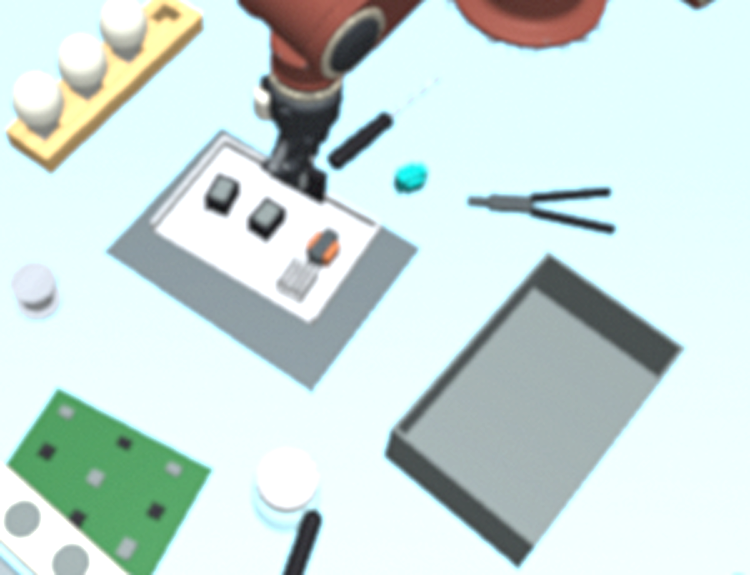

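```bash
python3 -m handwheel '[[[0,0,0.01],[0,0,0]],[[0,0,0.02],[0,0,0]],[[0,0,0.02],[0,0,0.05]],[[0,0,0.02],[0,0,0.08]],[[0,0.01,0.02],[0,0,0.1]],[[0,0.01,0.02],[0,0,0.1]],[[0,0.015,0.015],[0,0,0.1]],[[0.005,0.015,0.01],[0,0,0.1]],[[0.005,0.015,0],[0,0,0.1]],[[0.005,0.015,0],[0,0,0.1]]]'
python3 -m handwheel '[[[0.005,0.015,0],[0,0,0.1]],[[0.005,0.015,0],[0,0,0.1]],[[0.005,0.015,0],[0,0,0.1]],[[0.003,0.015,0],[0,0,0.1]],[[0,0.015,0],[0,0,0.1]],[[0,0.01,0],[0,0,0.1]],[[0,0.01,0],[0,0,0.06]],[[0,0.007,0],[0,0,0.03]],[[0,0,0],[0,0,0]],[[0,0,0],[0,0,0]]]'
python3 - <<'E'
from h import *
st()
f=grab_frame("wrist"); save(f,"w4")
f=grab_frame("scene"); save(f,"s4",(150,120,450,350),2.5)
E
```

```text
t: 7.3
ee_pos: [0.5019, 0.0688, 0.2192]
orientation: [0.0, 0.358, 0.934, 0.0]
force: [0.8, 0.0, -3.6]
opening: 0.0114
t: 8.3
ee_pos: [0.5196, 0.17, 0.2184]
orientation: [-0.0, 0.023, 1.0, -0.0]
force: [0.4, 0.4, -3.7]
opening: 0.0115
t 8.3 ee [0.5196 0.17   0.2184] zax [-0. -0. -1.] yax [ 0.046  0.999 -0.001] F [ 0.4  0.4 -3.7] op 0.0115 q [ 0.18 -0.13  1.81 -0.    1.46 -1.34]
```

View pics/w4.png

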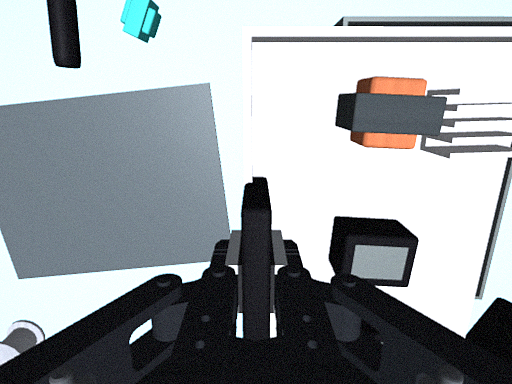

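View pics/s4.png

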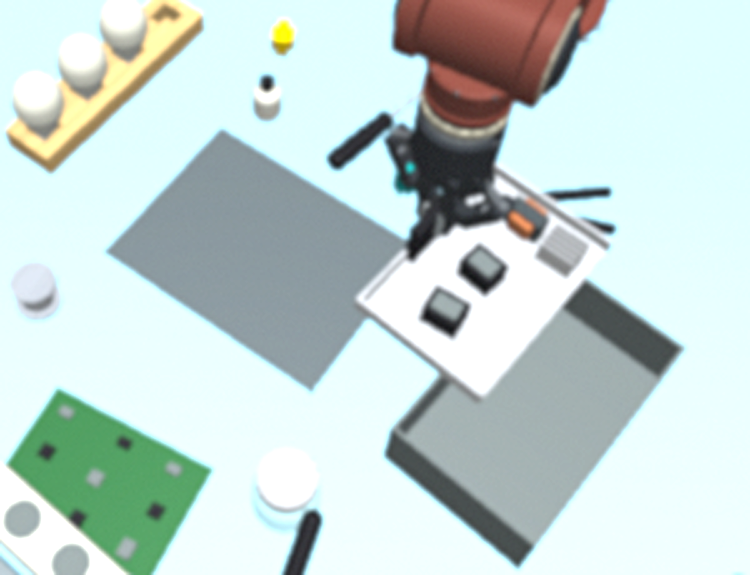

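```bash
python3 -m handwheel '[[[0,-0.005,-0.015],[0,0,0]],[[0,-0.005,-0.025],[0,0,0]],[[0,-0.005,-0.025],[0,0,0]],[[0,0,-0.02],[0,0,0]],[[0,0,-0.013],[0,0,0]],[[0,0,0],[0,0,0]]]'
python3 -m handwheel '[[[0,0.003,0.013],[-0.1,0.005,0]],[[0,0.004,0.013],[-0.1,0.005,0]],[[0,0.006,0.012],[-0.1,0.005,0]],[[0,0.006,0.012],[-0.1,0.005,0]],[[0,0.008,0.011],[-0.1,0.005,0]],[[0,0.008,0.011],[-0.1,0.005,0]],[[0,0.01,0.009],[-0.1,0.005,0]],[[0,0.011,0.008],[-0.1,0.005,0]],[[0,0,0],[0,0,0]],[[0,0,0],[0,0,0]]]'
python3 - <<'E'
from h import *
st()
f=grab_frame("top"); save(f,"t5",(30,80,330,300),2.5)
f=grab_frame("scene"); save(f,"s5",(150,120,450,350),2.5)
E
```

```text
t: 9.0
ee_pos: [0.5176, 0.1545, 0.1172]
orientation: [-0.003, 0.023, 1.0, -0.001]
force: [-0.4, 0.5, -3.5]
opening: 0.0111
t: 10.0
ee_pos: [0.5202, 0.212, 0.21]
orientation: [-0.01, 0.021, 0.921, -0.388]
force: [-1.0, 0.1, -2.1]
opening: 0.0115
t 10.0 ee [0.5202 0.212  0.21  ] zax [-0.034 -0.715 -0.698] yax [ 0.031  0.697 -0.716] F [-1.   0.1 -2.1] op 0.0115 q [ 0.55  0.24  1.59 -0.65  1.79 -0.96]
```

View pics/t5.png

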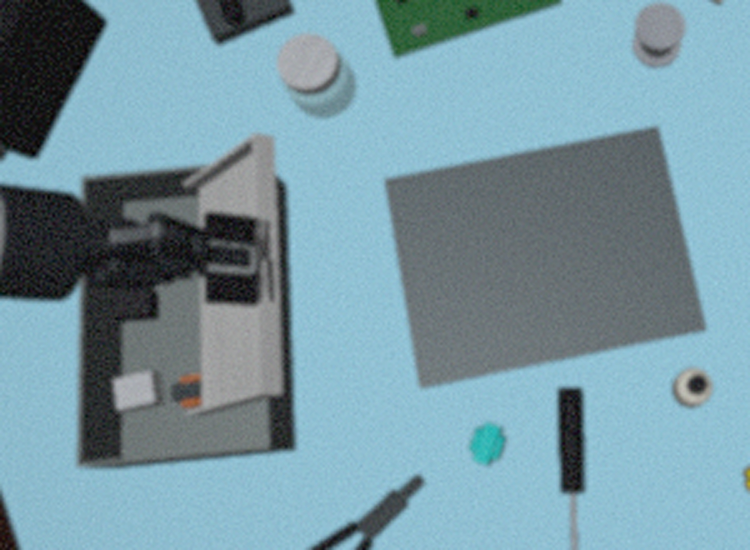

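View pics/s5.png

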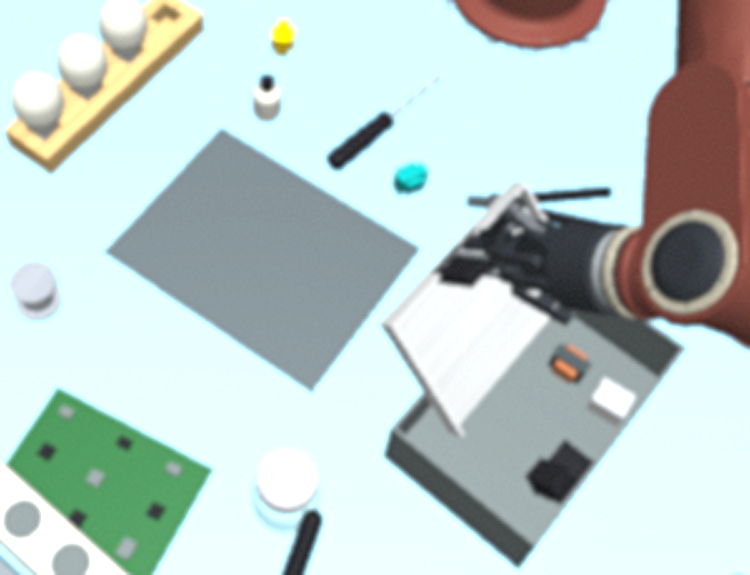

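```bash
python3 -m handwheel '[[[0,-0.005,0.02],[0,0,0]],[[0,-0.005,0.01],[0.1,-0.005,0]],[[0,-0.005,0],[0.1,-0.005,0]],[[0,-0.005,0],[0.1,-0.005,0]],[[0,-0.005,0],[0.1,-0.005,0]],[[0,-0.005,0],[0.1,-0.005,0]],[[0,-0.005,0],[0.1,-0.005,0]],[[0,-0.005,0],[0.1,-0.005,0]],[[0,-0.005,0],[0.1,-0.005,0]],[[0,-0.005,0],[0,0,0]]]'
python3 -m handwheel '[[[0,-0.01,0],[0,0,-0.1]],[[0,-0.015,0],[0,0,-0.14]],[[-0.003,-0.02,0],[0,0,-0.14]],[[-0.005,-0.025,0],[0,0,-0.14]],[[-0.005,-0.025,0],[0,0,-0.14]],[[-0.005,-0.025,0],[0,0,-0.14]],[[-0.005,-0.025,0],[0,0,-0.14]],[[-0.005,-0.02,0],[0,0,-0.14]],[[-0.005,-0.015,0],[0,0,-0.14]],[[-0.005,0,0],[0,0,-0.14]]]'
python3 -c "
from h import *
st()"
```

```text
t: 11.1
ee_pos: [0.5199, 0.1579, 0.242]
orientation: [0.002, 0.025, 1.0, -0.0]
force: [-0.2, -0.9, -2.6]
opening: 0.0108
t: 12.1
ee_pos: [0.4811, -0.0208, 0.2405]
orientation: [0.001, 0.649, 0.76, -0.001]
force: [-0.0, -0.2, -2.6]
opening: 0.0113
t 12.1 ee [ 0.4811 -0.0208  0.2405] zax [-0.    -0.003 -1.   ] yax [ 0.988  0.156 -0.001] F [-0.  -0.2 -2.6] op 0.0113 q [-0.2  -0.31  1.93 -0.    1.52 -0.35]
```

```bash
python3 -m handwheel '[[[0,0,-0.02],[0,0,-0.05]],[[0,0,-0.03],[0,0,-0.04]],[[0,0,-0.03],[0,0,0]],[[0,0,-0.03],[0,0,0]],[[0,0,-0.03],[0,0,0]],[[0,0,-0.03],[0,0,0]],[[0,0,-0.02],[0,0,0]],[[0,0,-0.01],[0,0,0]],[[0,0,0],[0,0,0]],[[0,0,0],[0,0,0]]]'
python3 - <<'E'
from h import *
st()
f=grab_frame("top"); save(f,"t6",(30,80,330,300),2.5)
f=grab_frame("scene"); save(f,"s6",(150,120,450,350),2.5)
E
```

```text
t: 13.1
ee_pos: [0.4826, -0.019, 0.0408]
orientation: [0.001, 0.68, 0.733, 0.0]
force: [0.5, 0.7, -1.6]
opening: 0.0111
t 13.1 ee [ 0.4826 -0.019   0.0408] zax [ 0.002 -0.001 -1.   ] yax [0.997 0.075 0.002] F [ 0.5  0.7 -1.6] op 0.0111 q [-0.19 -0.09  2.09 -0.    1.14 -0.27]
```

View pics/t6.png

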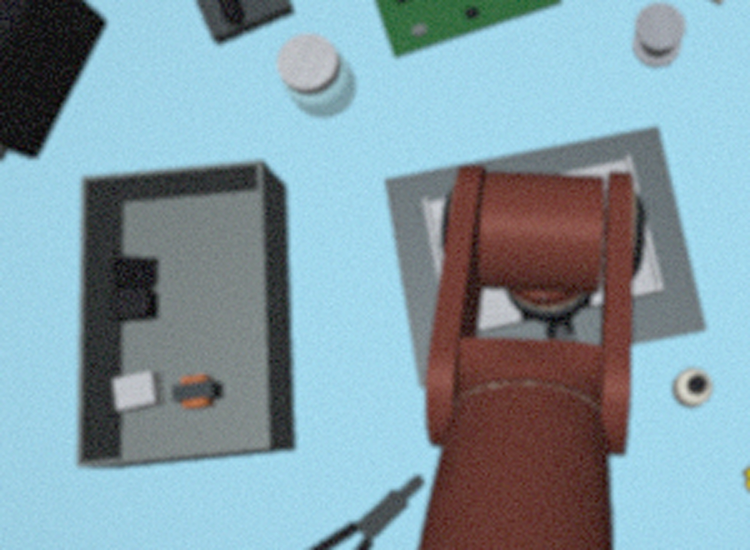

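View pics/s6.png

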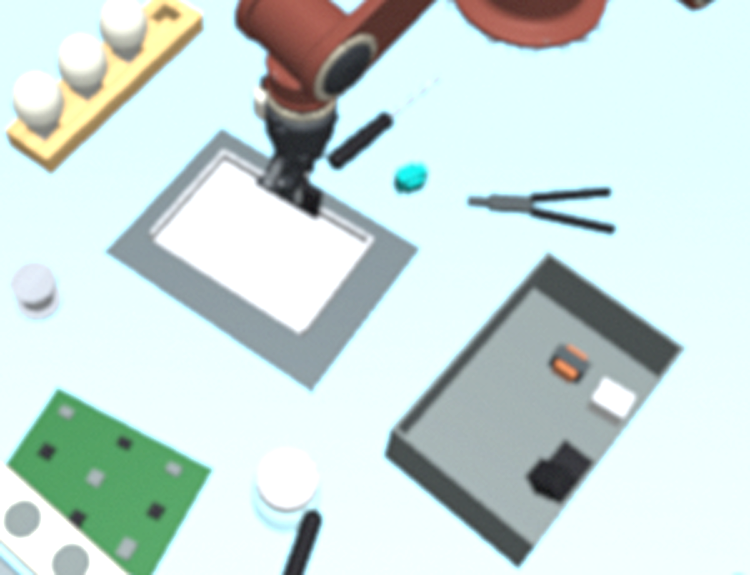

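Every part is in the bin. I'll lower the tray the last 17 mm and let it go.

```bash
python3 -m handwheel '[[[0,0,-0.008],[0,0,-0.01]],[[0,0,-0.005],[0,0,0]],[[0,0,-0.002],[0,0,0]],[[0,0,-0.001],[0,0,0]],[[0,0,0],[0,0,0]]]'
python3 -c "
from h import *
st()"
```

```text
t: 13.7
ee_pos: [0.4818, -0.0188, 0.0239]
orientation: [0.0, 0.684, 0.73, -0.0]
force: [-2.2, -0.2, 3.3]
opening: 0.0113
t 13.7 ee [ 0.4818 -0.0188  0.0239] zax [-0. -0. -1.] yax [ 0.998  0.065 -0.   ] F [-2.2 -0.2  3.3] op 0.0113 q [-0.19 -0.06  2.1  -0.    1.1  -0.26]
```

```bash
python3 -m handwheel '[[[0,0,0],[0,0,0]],[[0,0,0],[0,0,0]],[[0,0,0],[0,0,0]]]' 0.4
python3 -m handwheel '[[[0,0,0.01],[0,0,0]],[[0,0,0.03],[0,0,0]],[[0,0,0.04],[0,0,0]],[[0,0,0.05],[0,0,0]],[[0,0,0.05],[0,0,0]],[[0,-0.03,0.04],[0,0,0.14]],[[0,-0.04,0],[0,0,0.14]],[[0,-0.04,0],[0,0,0.14]],[[0,-0.04,0],[0,0,0.14]],[[0,-0.04,0],[0,0,0.14]]]'
python3 - <<'E'
from h import *
st()
f=grab_frame("top"); g=grab_frame("scene")
save(f,"t7",(170,90,430,260),3)
for p in [(386,193.5),(377,161),(370,131)]: print(np.round(ray(f,*p,.09)[:2],4))
E
```

```text
t: 14.0
ee_pos: [0.4819, -0.0188, 0.0236]
orientation: [0.0, 0.684, 0.73, 0.0]
force: [0.5, -0.1, 0.6]
opening: 0.0344
t: 15.0
ee_pos: [0.4815, -0.2103, 0.2446]
orientation: [0.001, 0.389, 0.921, -0.0]
force: [-0.5, 1.1, 0.0]
opening: 0.0342
t 15.0 ee [ 0.4815 -0.2103  0.2446] zax [ 0.001 -0.001 -1.   ] yax [0.717 0.697 0.001] F [-0.5  1.1  0. ] op 0.0342 q [-0.55 -0.2   1.83  0.    1.51 -1.32]
[ 0.4483 -0.3237]
[ 0.5263 -0.3198]
[ 0.6007 -0.3192]
```

View pics/t7.png

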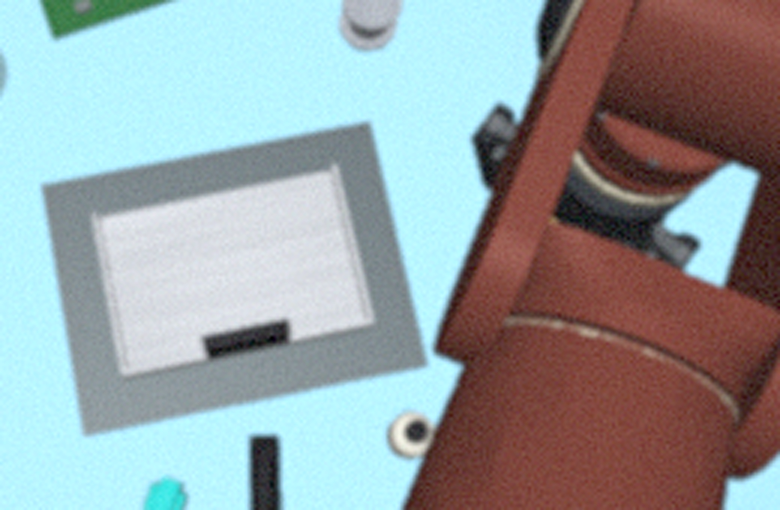

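```bash
python3 -m handwheel '[[[0.01,-0.02,0.01],[0,0,0.14]],[[0.01,-0.03,0.01],[0,0,0.14]],[[0.01,-0.03,0.01],[0,0,0.14]],[[0.01,-0.03,0],[0,0,0.14]],[[0.005,0,0],[0,0,0.14]],[[0,0,0],[0,0,0.1]],[[0,0,0],[0,0,0]],[[0,0,0],[0,0,0]]]' 1
python3 - <<'E'
from h import *
st()
f=grab_frame("wrist"); save(f,"w8"); print(np.round(f["cam_to_world"],3).tolist())
for p in [(.4483,-.3237,.09),(.5263,-.3198,.09),(.6007,-.3192,.09)]: print(proj(f,p))
E
```

```text
t: 15.9
ee_pos: [0.5268, -0.3181, 0.2739]
orientation: [0.0, 0.004, 1.0, -0.0]
force: [0.4, -0.6, 0.0]
opening: 0.0853
t 15.9 ee [ 0.5268 -0.3181  0.2739] zax [ 0. -0. -1.] yax [ 0.008  1.    -0.   ] F [ 0.4 -0.6  0. ] op 0.0853 q [-0.66  0.01  1.59  0.    1.55 -2.23]
[[0.008, 0.958, 0.286, 0.455], [1.0, -0.007, -0.002, -0.317], [-0.0, 0.286, -0.958, 0.416], [0.0, 0.0, 0.0, 1.0]]
[249.3487061  91.5479986]
[253.93042124 167.17340057]
[255.0530886  230.44459832]
```

View pics/w8.png

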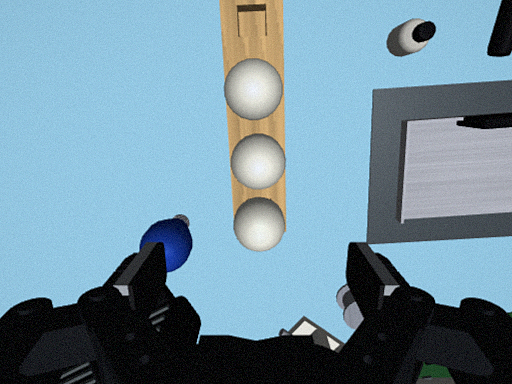

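Run:
```python
from h import *
f=grab_frame("wrist"); im=f["img"]
hsv=cv2.cvtColor(im,cv2.COLOR_RGB2HSV)
m=((hsv[...,1]<45)&(hsv[...,2]>75)).astype(np.uint8)*255; m[:, :215]=0;m[:,295:]=0;m[260:]=0;m[:50]=0
m=cv2.morphologyEx(m,cv2.MORPH_OPEN,np.ones((3,3),np.uint8))
cs,_=cv2.findContours(m,cv2.RETR_EXTERNAL,cv2.CHAIN_APPROX_NONE)
for c in cs:
    if cv2.contourArea(c)<500: continue
    (u,v),(a,b),ang=cv2.fitEllipse(cv2.convexHull(c)); print("ell",round(u,1),round(v,1),round(a,1),round(b,1),round(ang),"pos z.088",np.round(ray(f,u,v,.088)[:2],4), cv2.contourArea(c))
# wood edges / rack lines
print("rack hole corners",[np.round(ray(f,*p,.034)[:2],4).tolist() for p in [(238,7),(268,7)]])
for v in (30,110,125,190,195):
    row=hsv[v]; w=np.where((row[:,0]>8)&(row[:,0]<25)&(row[:,1]>80))[0]
    print("wood",v,w.min(),w.max(),np.round(ray(f,w.min(),v,.034)[:2],4),np.round(ray(f,w.max(),v,.034)[:2],4))
print("blue cap",np.round(ray(f,182,220,.015)[:2],3),"dome",np.round(ray(f,166,247,.085)[:2],3))
print("flux",np.round(ray(f,405,40,.03)[:2],3))
```

```text
ell 259.4 227.9 45.7 49.4 75 pos z.088 [ 0.5984 -0.3142] 1703.5
ell 258.3 163.1 51.5 52.5 55 pos z.088 [ 0.5222 -0.315 ] 2051.5
ell 253.6 88.8 56.1 59.5 179 pos z.088 [ 0.4456 -0.3195] 2524.0
rack hole corners [[0.3584, -0.3363], [0.3586, -0.3032]]
wood 30 222 499 [ 0.3811 -0.3548] [ 0.3834 -0.044 ]
wood 110 227 283 [ 0.4681 -0.3521] [ 0.4686 -0.2847]
wood 125 228 483 [ 0.4858 -0.3515] [ 0.488  -0.0406]
wood 190 232 284 [ 0.5686 -0.349 ] [ 0.569  -0.2816]
wood 195 233 284 [ 0.5754 -0.3479] [ 0.5758 -0.2815]
blue cap [ 0.618 -0.422] dome [ 0.624 -0.425]
flux [ 0.392 -0.146]
```

```bash
python3 -m handwheel '[[[-0.004,0.0015,-0.03],[0,0,0]],[[0,0,-0.03],[0,0,0]],[[0,0,-0.03],[0,0,0]],[[0,0,-0.02],[0,0,0]],[[0,0,-0.01],[0,0,0]],[[0,0,0],[0,0,0]]]' 0.95
python3 - <<'E'
from h import *
st()
f=grab_frame("wrist"); save(f,"w9")
g=grab_frame("scene"); save(g,"s9",(110,60,360,250),3)
E
```

```text
t: 16.6
ee_pos: [0.5218, -0.3164, 0.1518]
orientation: [-0.001, 0.003, 1.0, 0.001]
force: [0.0, 0.5, -0.3]
opening: 0.0814
t 16.6 ee [ 0.5218 -0.3164  0.1518] zax [-0.002  0.002 -1.   ] yax [0.006 1.    0.002] F [ 0.   0.5 -0.3] op 0.0814 q [-0.67  0.08  1.72  0.    1.34 -2.23]
```

View pics/w9.png

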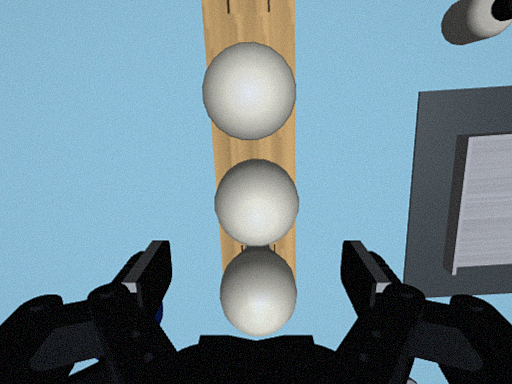

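View pics/s9.png

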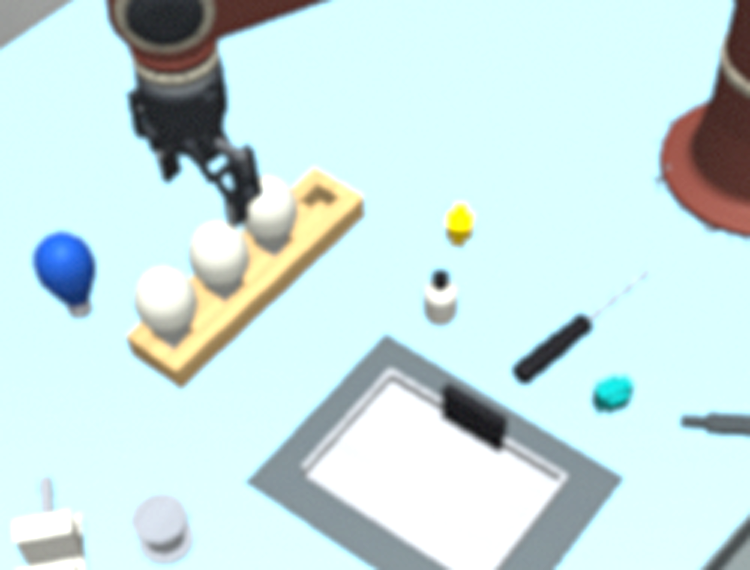

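Run:
```python
from h import *
f=grab_frame("wrist"); hsv=cv2.cvtColor(f["img"],cv2.COLOR_RGB2HSV)
m=((hsv[...,1]<45)&(hsv[...,2]>75)).astype(np.uint8)*255; m[:, :195]=0;m[:,305:]=0
m=cv2.morphologyEx(m,cv2.MORPH_OPEN,np.ones((5,5),np.uint8))
cs,_=cv2.findContours(m,cv2.RETR_EXTERNAL,cv2.CHAIN_APPROX_NONE)
for c in cs:
    if cv2.contourArea(c)<1500: continue
    (u,v),(a,b),ang=cv2.fitEllipse(cv2.convexHull(c)); print(round(u,1),round(v,1),round(a,1),round(b,1),np.round(ray(f,u,v,.088)[:2],4))
```

```text
261.1 297.4 65.1 71.9 [ 0.6023 -0.3135]
259.3 203.5 75.9 79.9 [ 0.5237 -0.3148]
251.8 88.1 88.2 94.1 [ 0.4451 -0.3194]
```

```bash
python3 -m handwheel '[[[0.001,0.001,-0.02],[0,0,0]],[[0,0,-0.025],[0,0,0]],[[0,0,-0.025],[0,0,0]],[[0,0,-0.015],[0,0,0]],[[0,0,-0.008],[0,0,0]],[[0,0,0],[0,0,0]],[[0,0,0],[0,0,0]]]'
python3 - <<'E'
from h import *
st()
f=grab_frame("wrist"); save(f,"w10")
E
```

```text
t: 17.45
ee_pos: [0.5244, -0.3169, 0.0618]
orientation: [0.001, 0.003, 1.0, -0.001]
force: [0.9, 0.3, 0.2]
opening: 0.0811
t 17.45 ee [ 0.5244 -0.3169  0.0618] zax [ 0.002 -0.001 -1.   ] yax [ 0.006  1.    -0.001] F [0.9 0.3 0.2] op 0.0811 q [-0.66  0.18  1.77 -0.    1.19 -2.23]
```

View pics/w10.png

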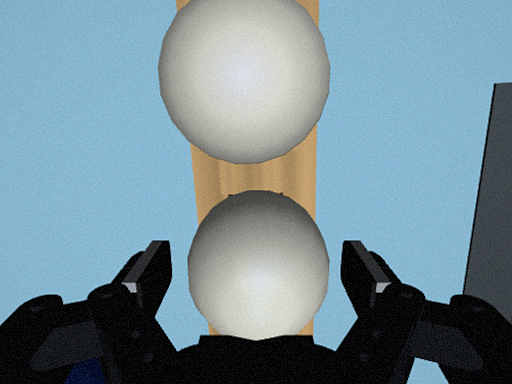

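```bash
python3 -m handwheel '[[[0,0.001,-0.003],[0,0,0]],[[0,0,0],[0,0,0]]]'
python3 -m handwheel '[[[0,0,0],[0,0,0]],[[0,0,0],[0,0,0]],[[0,0,0],[0,0,0]],[[0,0,0],[0,0,0]]]' 0.5
python3 -c "
from h import *
st()
f=grab_frame('wrist'); save(f,'w11')"
```

```text
t: 17.7
ee_pos: [0.5239, -0.3153, 0.058]
orientation: [0.0, 0.003, 1.0, -0.0]
force: [0.7, -0.9, 0.6]
opening: 0.0815
t: 18.1
ee_pos: [0.5241, -0.3156, 0.0582]
orientation: [0.001, 0.003, 1.0, -0.0]
force: [0.7, 0.4, 3.1]
opening: 0.0587
t 18.1 ee [ 0.5241 -0.3156  0.0582] zax [ 0.001 -0.001 -1.   ] yax [ 0.006  1.    -0.001] F [0.7 0.4 3.1] op 0.0587 q [-0.66  0.19  1.77  0.    1.18 -2.23]
```

View pics/w11.png

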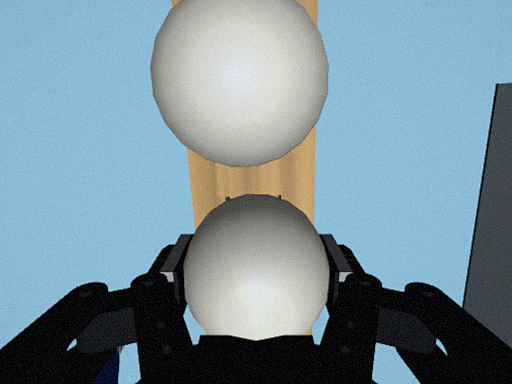

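```bash
python3 -m handwheel '[[[0,0,0.003],[0,0,0]],[[0,0,0.007],[0,0,0]],[[0,0,0.01],[0,0,0]],[[0,0,0.02],[0,0,0]],[[0,0,0.02],[0,0,0]],[[0,0,0.02],[0,0,0]],[[0,0,0.01],[0,0,0]],[[0,0,0],[0,0,0]],[[0,0,0],[0,0,0]]]'
python3 - <<'E'
from h import *
st()
f=grab_frame("wrist"); save(f,"w12")
g=grab_frame("scene"); save(g,"s12",(110,60,300,200),4)
E
```

```text
t: 19.05
ee_pos: [0.5233, -0.315, 0.147]
orientation: [-0.0, 0.003, 1.0, 0.0]
force: [-0.6, 0.2, -1.7]
opening: 0.0583
t 19.05 ee [ 0.5233 -0.315   0.147 ] zax [-0.001  0.    -1.   ] yax [0.006 1.    0.   ] F [-0.6  0.2 -1.7] op 0.0583 q [-0.66  0.09  1.72 -0.    1.33 -2.23]
```

View pics/s12.png

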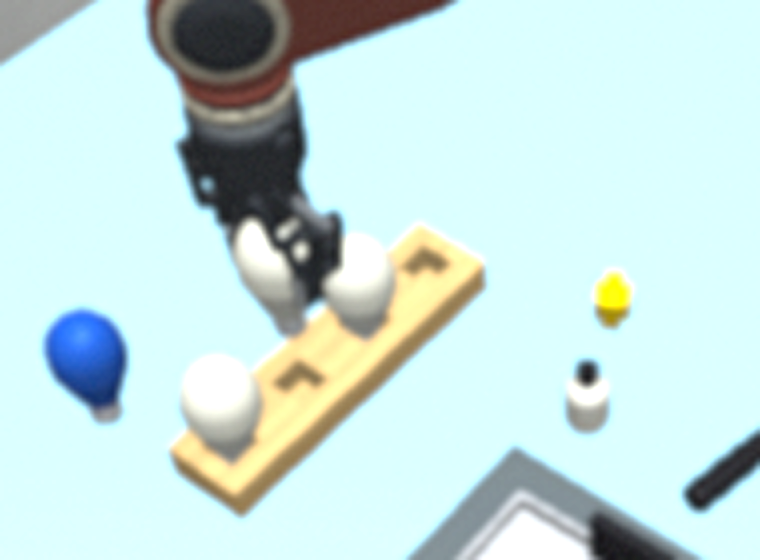

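View pics/w12.png

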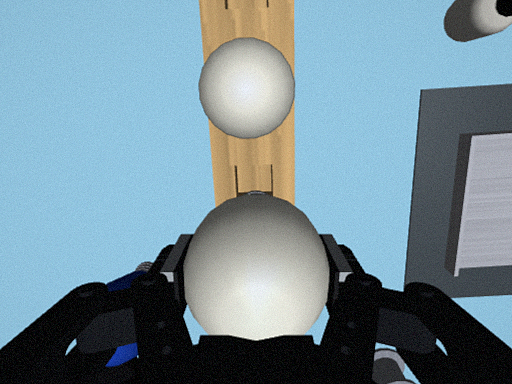

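```bash
python3 -m handwheel '[[[0,0.01,0],[0,0,0]],[[0,0.02,0],[0,0,-0.07]],[[0,0.03,0],[0,0,-0.13]],[[0.003,0.04,0],[0,0,-0.13]],[[0.004,0.04,0],[0,0,-0.13]],[[0.004,0.04,0],[0,0,-0.13]],[[0.004,0.04,0],[0,0,-0.13]],[[0.004,0.04,0],[0,0,-0.13]],[[0.004,0.04,0],[0,0,-0.13]],[[0,0.03,0],[0,0,-0.13]]]'
python3 -m handwheel '[[[0,0.02,0],[0,0,-0.13]],[[0,0.015,0],[0,0,-0.13]],[[0,0.005,0],[0,0,-0.13]],[[0,0,0],[0,0,0]],[[0,0,0],[0,0,0]]]'
python3 - <<'E'
from h import *
st()
f=grab_frame("wrist"); save(f,"w13")
g=grab_frame("scene"); save(g,"s13",(150,90,350,270),3.2)
E
```

```text
t: 20.15
ee_pos: [0.5459, 0.0176, 0.1467]
orientation: [-0.001, 0.531, 0.847, 0.0]
force: [0.7, 0.2, -0.9]
opening: 0.0584
t: 20.65
ee_pos: [0.5461, 0.055, 0.1469]
orientation: [-0.0, 0.683, 0.731, -0.0]
force: [-0.3, 1.0, -1.6]
opening: 0.0588
t 20.65 ee [0.5461 0.055  0.1469] zax [-0.001 -0.    -1.   ] yax [ 0.998  0.068 -0.001] F [-0.3  1.  -1.6] op 0.0588 q [-0.04 -0.06  1.87 -0.    1.33 -0.1 ]
```

View pics/s13.png

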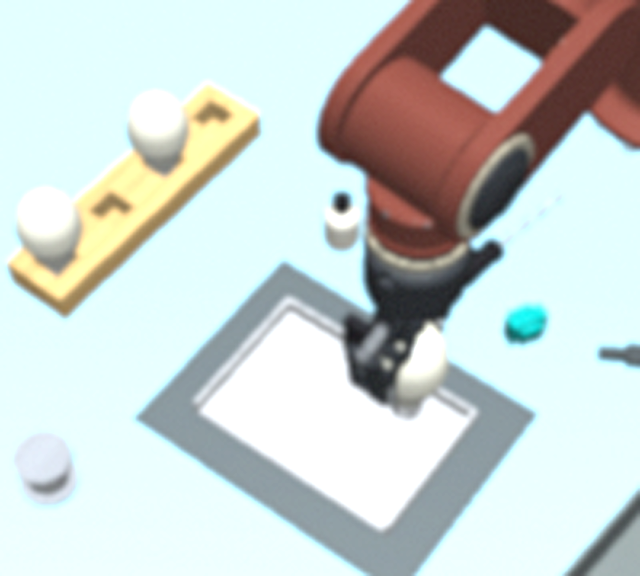

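View pics/w13.png

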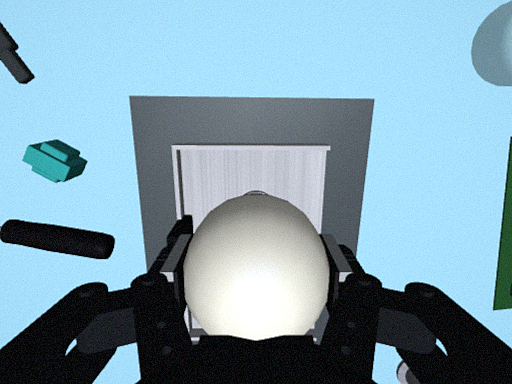

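```bash
python3 -m handwheel '[[[0,0,-0.015],[0,0,0]],[[0,0,-0.02],[0,0,0]],[[0,0,-0.02],[0,0,0]],[[0,0,-0.015],[0,0,0]],[[0,0,-0.008],[0,0,0]],[[0,0,-0.004],[0,0,0]],[[0,0,0],[0,0,0]],[[0,0,0],[0,0,0]]]'
python3 -m handwheel '[[[0,0,-0.001],[0,0,0]],[[0,0,-0.001],[0,0,0]],[[0,0,0],[0,0,0]],[[0,0,0],[0,0,0]]]'
```

```text
t: 21.55
ee_pos: [0.5474, 0.0547, 0.0663]
orientation: [0.001, 0.684, 0.73, 0.001]
force: [-1.1, -0.6, -1.4]
opening: 0.0585
t: 21.95
ee_pos: [0.5467, 0.0548, 0.0636]
orientation: [0.0, 0.684, 0.73, 0.0]
force: [-0.0, 0.1, -0.5]
opening: 0.059
```

```bash
python3 -m handwheel '[[[0,0,-0.001],[0,0,0]],[[0,0,-0.001],[0,0,0]],[[0,0,-0.001],[0,0,0]],[[0,0,0],[0,0,0]],[[0,0,0],[0,0,0]]]'
python3 -m handwheel '[[[0,0,-0.001],[0,0,0]],[[0,0,-0.001],[0,0,0]],[[0,0,0],[0,0,0]],[[0,0,0],[0,0,0]]]'
```

```text
t: 22.45
ee_pos: [0.5466, 0.0547, 0.0604]
orientation: [-0.0, 0.684, 0.73, -0.0]
force: [-0.8, -0.7, -0.6]
opening: 0.0585
t: 22.85
ee_pos: [0.5466, 0.0548, 0.0584]
orientation: [-0.0, 0.684, 0.73, -0.0]
force: [1.1, -0.4, -1.8]
opening: 0.0585
```

```bash
python3 -m handwheel '[[[0,0,-0.0005],[0,0,0]],[[0,0,-0.0005],[0,0,0]],[[0,0,0],[0,0,0]],[[0,0,0],[0,0,0]]]'
python3 -m handwheel '[[[0,0,-0.0005],[0,0,0]],[[0,0,0],[0,0,0]],[[0,0,0],[0,0,0]]]'
```

```text
t: 23.25
ee_pos: [0.5466, 0.0547, 0.0574]
orientation: [-0.0, 0.684, 0.73, -0.0]
force: [-0.5, -0.4, -0.3]
opening: 0.0587
t: 23.55
ee_pos: [0.5467, 0.0547, 0.0571]
orientation: [0.0, 0.684, 0.73, 0.0]
force: [-0.5, 0.1, 0.3]
opening: 0.0585
```

```bash
python3 -m handwheel '[[[0,0,-0.0005],[0,0,0]],[[0,0,0],[0,0,0]],[[0,0,0],[0,0,0]]]'
python3 -c "
from h import *
for i in range(3): g=grab_frame('scene'); print(np.round(env.sense()['force'],1))
save(g,'s14',(220,150,330,250),6)"
```

```text
t: 23.85
ee_pos: [0.5468, 0.0547, 0.0571]
orientation: [0.0, 0.684, 0.73, 0.0]
force: [-3.3, 0.4, 4.8]
opening: 0.0586
[-2.3  0.3  5.8]
[-2.2 -0.5  5.2]
[-3.   0.1  6.7]
```

View pics/s14.png

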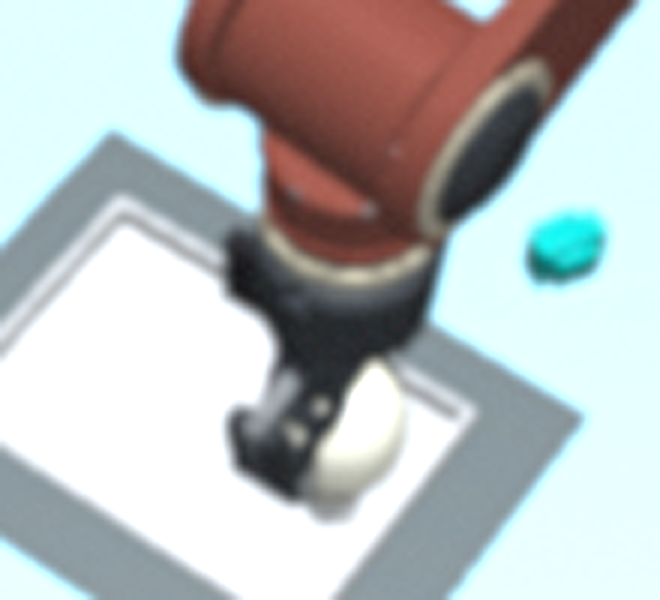

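```bash
python3 -m handwheel '[[[0,0,0.0003],[0,0,0]],[[0,0,0],[0,0,0]]]'
python3 -m handwheel '[[[0,0,0],[0,0,0]],[[0,0,0],[0,0,0]],[[0,0,0],[0,0,0]],[[0,0,0],[0,0,0]]]' 0.76
python3 -m handwheel '[[[0,0,0],[0,0,0]],[[0,0,0],[0,0,0]],[[0,0,0],[0,0,0]]]' 0.9
python3 -c "
from h import *
f=grab_frame('wrist'); save(f,'w15')
f=grab_frame('scene'); save(f,'s15',(220,150,330,250),6)
st()"
```

```text
t: 24.2
ee_pos: [0.5468, 0.0547, 0.0571]
orientation: [0.0, 0.684, 0.73, 0.0]
force: [-2.4, -0.6, 4.8]
opening: 0.0587
t: 24.6
ee_pos: [0.5465, 0.0548, 0.0564]
orientation: [-0.0, 0.684, 0.73, -0.0]
force: [-0.2, -0.6, 1.3]
opening: 0.0649
t: 24.9
ee_pos: [0.5467, 0.0548, 0.0568]
orientation: [0.0, 0.684, 0.73, 0.0]
force: [-0.4, 0.2, -0.6]
opening: 0.077
t 25.0 ee [0.5467 0.0547 0.0568] zax [ 0. -0. -1.] yax [0.998 0.065 0.   ] F [-0.4 -0.9  0.6] op 0.0768 q [-0.04  0.05  1.93 -0.    1.17 -0.1 ]
```

View pics/w15.png

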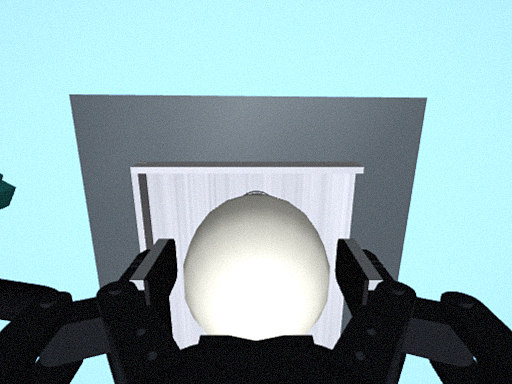

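View pics/s15.png

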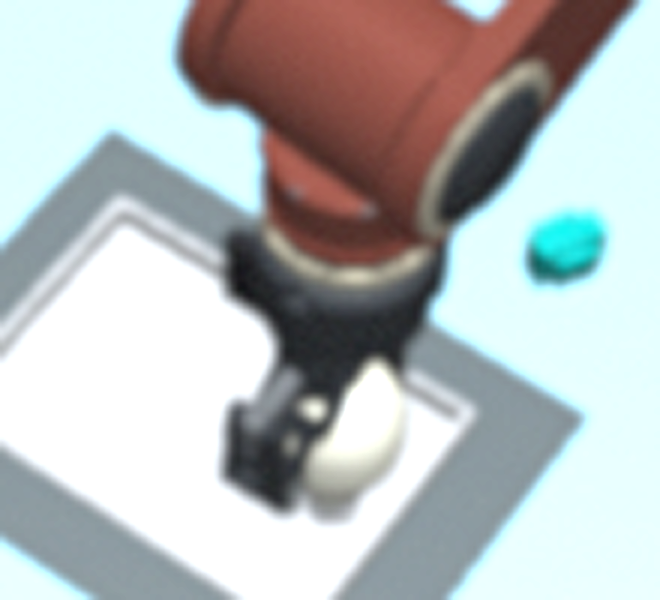

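```bash
python3 -m handwheel '[[[0,0,0.01],[0,0,0]],[[0,0,0.02],[0,0,0]],[[0,0,0.03],[0,0,0]],[[0,0,0.03],[0,0,0]],[[0,0,0.02],[0,0,0]],[[0,-0.03,0],[0,0,0.14]],[[0.005,-0.04,0],[0,0,0.14]],[[0.006,-0.045,0],[0,0,0.14]],[[0.006,-0.045,0],[0,0,0.14]],[[0.006,-0.045,0],[0,0,0.14]]]'
python3 -m handwheel '[[[0.006,-0.045,0],[0,0,0.14]],[[0.006,-0.04,0],[0,0,0.14]],[[0.006,-0.03,0],[0,0,0.14]],[[0.006,-0.03,0],[0,0,0.14]],[[0.005,-0.019,0],[0,0,0.14]],[[0,0,0],[0,0,0.1]],[[0,0,0],[0,0,0]],[[0,0,0],[0,0,0]]]' 0.95
cat > lamps.py <<'E'
from h import *
def find(f,zz=.088):
    hsv=cv2.cvtColor(f["img"],cv2.COLOR_RGB2HSV)
    m=((hsv[...,1]<45)&(hsv[...,2]>75)).astype(np.uint8)*255; m[:, :195]=0;m[:,310:]=0
    m=cv2.morphologyEx(m,cv2.MORPH_OPEN,np.ones((5,5),np.uint8))
    cs,_=cv2.findContours(m,cv2.RETR_EXTERNAL,cv2.CHAIN_APPROX_NONE)
    for c in cs:
        if cv2.contourArea(c)<1500: continue
        (u,v),(a,b),ang=cv2.fitEllipse(cv2.convexHull(c)); print(round(u,1),round(v,1),round(a,1),round(b,1),np.round(ray(f,u,v,zz)[:2],4))
E
python3 - <<'E'
from lamps import *
st()
f=grab_frame("wrist"); save(f,"w16"); find(f)
g=grab_frame("top"); save(g,"t16",(50,90,350,260),2.6)
E
```

```text
t: 26.0
ee_pos: [0.5699, -0.152, 0.1679]
orientation: [0.001, 0.389, 0.921, 0.0]
force: [0.7, 0.7, -0.4]
opening: 0.0771
t: 26.8
ee_pos: [0.5987, -0.3141, 0.1672]
orientation: [0.0, 0.004, 1.0, -0.0]
force: [0.8, 1.1, 0.2]
opening: 0.0812
t 26.8 ee [ 0.5987 -0.3141  0.1672] zax [ 0. -0. -1.] yax [ 0.008  1.    -0.   ] F [0.8 1.1 0.2] op 0.0812 q [-0.59  0.21  1.54  0.    1.38 -2.16]
255.0 195.2 73.7 76.7 [ 0.5968 -0.3143]
```

View pics/t16.png

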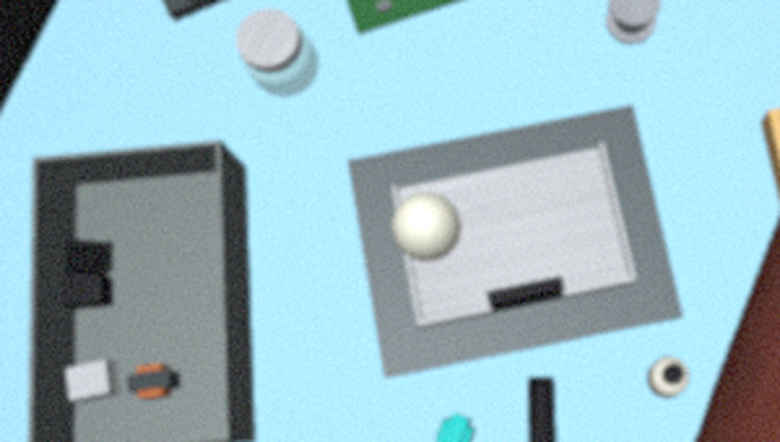

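View pics/w16.png

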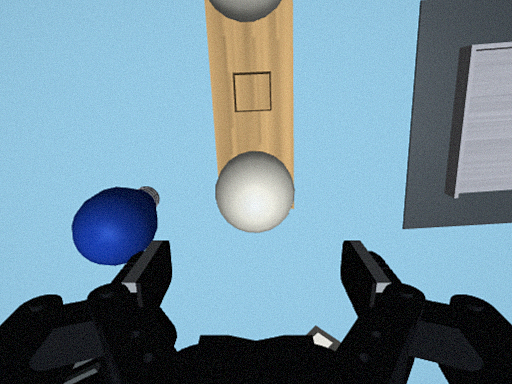

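```bash
python3 -m handwheel '[[[-0.001,0,-0.02],[0,0,0]],[[0,0,-0.03],[0,0,0]],[[0,0,-0.025],[0,0,0]],[[0,0,-0.02],[0,0,0]],[[0,0,-0.01],[0,0,0]],[[0,0,-0.004],[0,0,0]],[[0,0,0],[0,0,0]],[[0,0,0],[0,0,0]]]'
python3 -c "
from h import *
st()
f=grab_frame('wrist'); save(f,'w17')"
```

```text
t: 27.7
ee_pos: [0.5985, -0.3147, 0.0594]
orientation: [0.001, 0.003, 1.0, -0.001]
force: [-0.1, 0.2, 0.6]
opening: 0.0812
t 27.7 ee [ 0.5985 -0.3147  0.0594] zax [ 0.002 -0.001 -1.   ] yax [ 0.006  1.    -0.001] F [-0.1  0.2  0.6] op 0.0812 q [-0.59  0.32  1.61 -0.    1.21 -2.16]
```

View pics/w17.png

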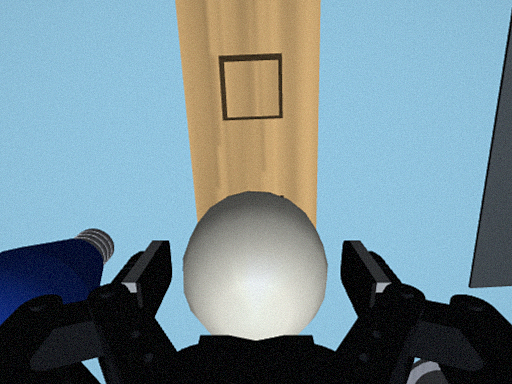

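```bash
python3 -m handwheel '[[[0,0,0],[0,0,0]],[[0,0,0],[0,0,0]],[[0,0,0],[0,0,0]],[[0,0,0],[0,0,0]],[[0,0,0],[0,0,0]]]' 0.5
python3 -m handwheel '[[[0,0,0.003],[0,0,0]],[[0,0,0.007],[0,0,0]],[[0,0,0.01],[0,0,0]],[[0,0,0.02],[0,0,0]],[[0,0,0.02],[0,0,0]],[[0,0,0.02],[0,0,0]],[[0,0,0.02],[0,0,0]],[[0,0,0.01],[0,0,0]],[[0,0,0],[0,0,0]]]'
python3 -c "
from h import *
st()
f=grab_frame('wrist'); save(f,'w18')
g=grab_frame('scene'); save(g,'s18',(110,60,330,230),3.4)"
```

```text
t: 28.25
ee_pos: [0.5986, -0.3148, 0.0593]
orientation: [0.001, 0.003, 1.0, -0.001]
force: [-0.1, 0.6, 5.0]
opening: 0.0586
t: 29.15
ee_pos: [0.5986, -0.3149, 0.1703]
orientation: [0.002, 0.003, 1.0, -0.001]
force: [-0.5, 0.1, -1.1]
opening: 0.0586
t 29.15 ee [ 0.5986 -0.3149  0.1703] zax [ 0.003 -0.002 -1.   ] yax [ 0.006  1.    -0.002] F [-0.5  0.1 -1.1] op 0.0586 q [-0.59  0.21  1.54 -0.    1.38 -2.16]
```

View pics/w18.png

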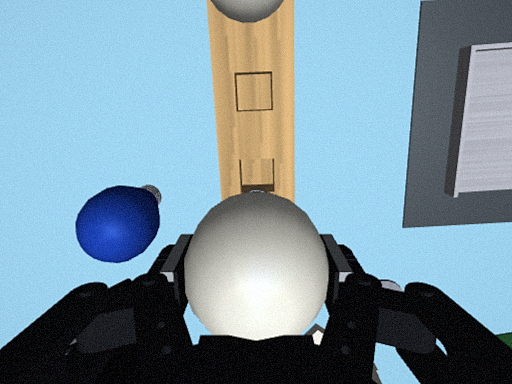

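View pics/s18.png

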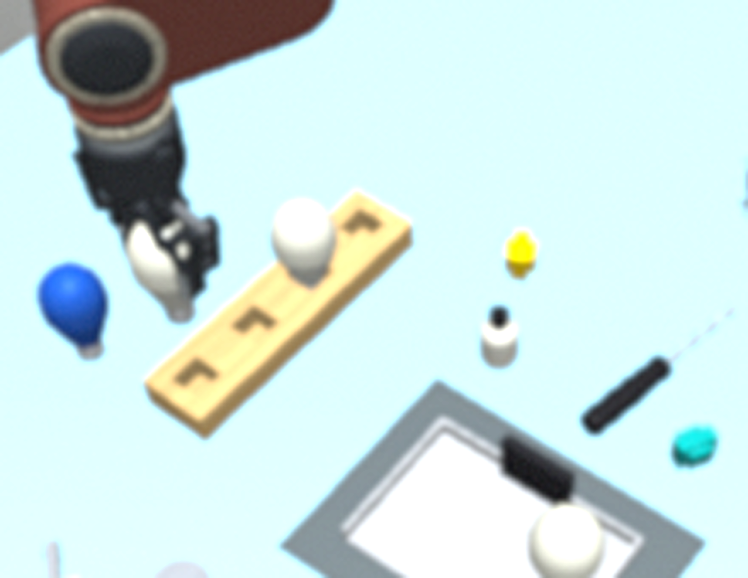

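```bash
python3 -m handwheel '[[[0,0.01,0],[0,0,0]],[[0,0.02,0],[0,0,-0.07]],[[-0.005,0.03,0],[0,0,-0.13]],[[-0.007,0.035,0],[0,0,-0.13]],[[-0.007,0.035,0],[0,0,-0.13]],[[-0.007,0.035,0],[0,0,-0.13]],[[-0.007,0.035,0],[0,0,-0.13]],[[-0.007,0.035,0],[0,0,-0.13]],[[-0.006,0.03,0],[0,0,-0.13]],[[-0.002,0.02,0],[0,0,-0.13]]]'
python3 -m handwheel '[[[0,0.01,0],[0,0,-0.13]],[[0,0.005,0],[0,0,-0.13]],[[0,0.001,-0.01],[0,0,-0.13]],[[0,0,-0.02],[0,0,0]],[[0,0,-0.02],[0,0,0]],[[0,0,-0.02],[0,0,0]],[[0,0,-0.01],[0,0,0]],[[0,0,0],[0,0,0]],[[0,0,0],[0,0,0]]]'
python3 -c "
from h import *
st()
f=grab_frame('wrist'); save(f,'w19')
g=grab_frame('scene'); save(g,'s19',(180,110,340,260),4)"
```

```text
t: 30.25
ee_pos: [0.5479, -0.0265, 0.1661]
orientation: [-0.001, 0.531, 0.847, -0.0]
force: [0.4, -0.2, -0.9]
opening: 0.0584
t: 31.15
ee_pos: [0.5496, -0.0131, 0.0879]
orientation: [-0.0, 0.684, 0.73, -0.0]
force: [0.3, -0.6, -0.3]
opening: 0.0587
t 31.15 ee [ 0.5496 -0.0131  0.0879] zax [-0.  0. -1.] yax [ 0.998  0.065 -0.   ] F [ 0.3 -0.6 -0.3] op 0.0587 q [-0.16  0.01  1.91  0.    1.22 -0.22]
```

View pics/w19.png

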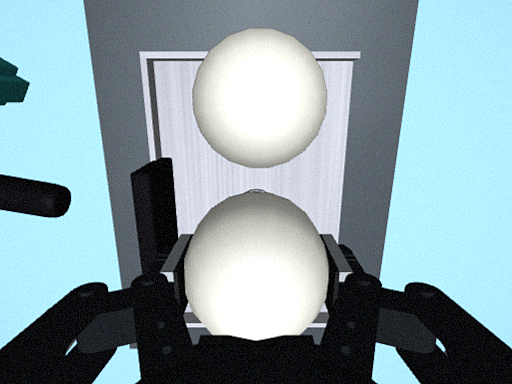

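View pics/s19.png

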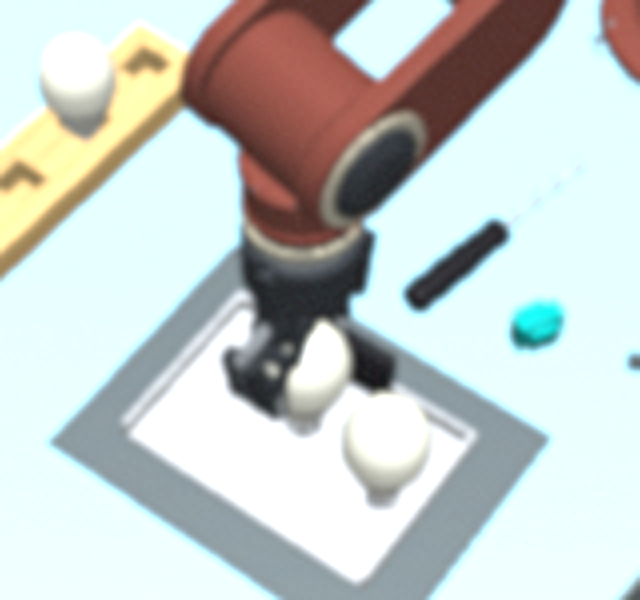

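```bash
python3 -m handwheel '[[[0,-0.001,-0.012],[0,0,0]],[[0,0,-0.01],[0,0,0]],[[0,0,-0.004],[0,0,0]],[[0,0,-0.001],[0,0,0]],[[0,0,0],[0,0,0]],[[0,0,0],[0,0,0]]]'
python3 -m handwheel '[[[0,0,-0.0005],[0,0,0]],[[0,0,-0.0005],[0,0,0]],[[0,0,0],[0,0,0]],[[0,0,0],[0,0,0]]]'
```

```text
t: 31.85
ee_pos: [0.5499, -0.0143, 0.061]
orientation: [0.0, 0.684, 0.73, 0.0]
force: [0.3, -0.2, -0.2]
opening: 0.059
t: 32.25
ee_pos: [0.5497, -0.0142, 0.0598]
orientation: [0.0, 0.684, 0.73, 0.0]
force: [0.5, 1.0, -1.0]
opening: 0.0584
```

```bash
python3 -m handwheel '[[[0,0,-0.0005],[0,0,0]],[[0,0,-0.0005],[0,0,0]],[[0,0,0],[0,0,0]],[[0,0,0],[0,0,0]]]'
python3 -m handwheel '[[[0,0,-0.0005],[0,0,0]],[[0,0,0],[0,0,0]],[[0,0,0],[0,0,0]]]'
```

```text
t: 32.65
ee_pos: [0.5496, -0.0143, 0.0587]
orientation: [-0.0, 0.684, 0.73, -0.0]
force: [-0.7, -0.6, -0.7]
opening: 0.0587
t: 32.95
ee_pos: [0.5497, -0.0143, 0.0583]
orientation: [0.0, 0.684, 0.73, 0.0]
force: [0.1, -0.9, -0.3]
opening: 0.0586
```

```bash
python3 -m handwheel '[[[0,0,-0.0003],[0,0,0]],[[0,0,0],[0,0,0]],[[0,0,0],[0,0,0]]]'
```

```text
t: 33.25
ee_pos: [0.5497, -0.0143, 0.0583]
orientation: [0.0, 0.684, 0.73, 0.0]
force: [-1.1, -0.0, 2.7]
opening: 0.0585
```

Contact at 2.7 N. Releasing.

```bash
python3 -m handwheel '[[[0,0,0],[0,0,0]],[[0,0,0],[0,0,0]],[[0,0,0],[0,0,0]],[[0,0,0],[0,0,0]]]' 0.76
python3 -m handwheel '[[[0,0,0],[0,0,0]],[[0,0,0],[0,0,0]],[[0,0,0],[0,0,0]]]' 0.9
python3 -m handwheel '[[[0,0,0.01],[0,0,0]],[[0,0,0.02],[0,0,0]],[[0,0,0.03],[0,0,0]],[[0,0,0.03],[0,0,0]],[[0,0,0.02],[0,0,0]],[[-0.005,-0.03,0],[0,0,0.14]],[[-0.01,-0.035,0],[0,0,0.14]],[[-0.012,-0.035,0],[0,0,0.14]],[[-0.012,-0.035,0],[0,0,0.14]],[[-0.012,-0.035,0],[0,0,0.14]]]'
python3 -m handwheel '[[[-0.012,-0.035,0],[0,0,0.14]],[[-0.012,-0.035,0],[0,0,0.14]],[[-0.012,-0.03,0],[0,0,0.14]],[[-0.012,-0.025,0],[0,0,0.14]],[[-0.004,-0.01,0],[0,0,0.14]],[[0,0,0],[0,0,0.1]],[[0,0,0],[0,0,0]],[[0,0,0],[0,0,0]]]' 0.95
python3 - <<'E'
from lamps import *
st()
f=grab_frame("wrist"); save(f,"w20"); find(f)
g=grab_frame("top"); save(g,"t20",(50,90,350,260),2.6)
E
```

```text
t: 33.65
ee_pos: [0.5496, -0.0142, 0.0578]
orientation: [-0.0, 0.684, 0.73, 0.0]
force: [-0.6, -0.3, 0.0]
opening: 0.0648
t: 33.95
ee_pos: [0.5496, -0.0142, 0.0579]
orientation: [-0.0, 0.684, 0.73, 0.0]
force: [0.1, -0.2, -0.3]
opening: 0.0772
t: 34.95
ee_pos: [0.4982, -0.1856, 0.169]
orientation: [0.001, 0.389, 0.921, -0.0]
force: [-0.2, -0.5, 0.5]
opening: 0.0766
t: 35.75
ee_pos: [0.4468, -0.3192, 0.1685]
orientation: [0.0, 0.004, 1.0, -0.0]
force: [0.1, 0.2, 0.6]
opening: 0.0809
t 35.75 ee [ 0.4468 -0.3192  0.1685] zax [ 0.001 -0.    -1.   ] yax [ 0.008  1.    -0.   ] F [0.1 0.2 0.6] op 0.0809 q [-0.76 -0.08  1.85  0.    1.37 -2.32]
255.2 199.5 71.7 74.9 [ 0.4488 -0.3194]
```

View pics/t20.png

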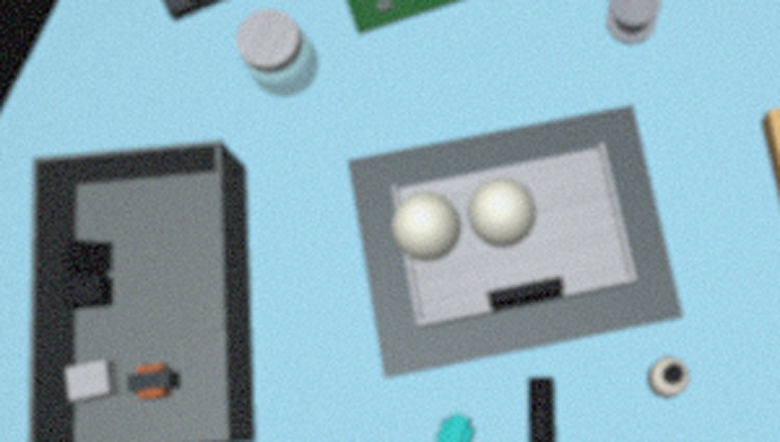

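View pics/w20.png

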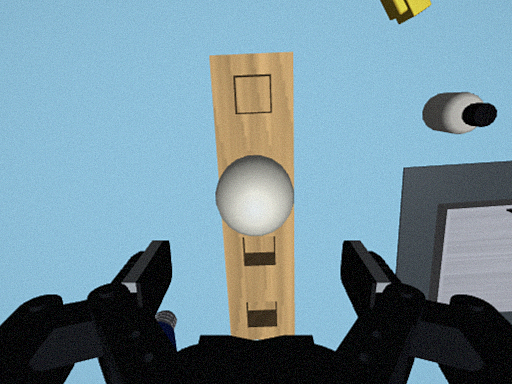

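Both lamps are standing. Next is the last one, at about (0.4475, -0.3193).

```bash
python3 -m handwheel '[[[0.001,0,-0.02],[0,0,0]],[[0,0,-0.03],[0,0,0]],[[0,0,-0.025],[0,0,0]],[[0,0,-0.02],[0,0,0]],[[0,0,-0.01],[0,0,0]],[[0,0,-0.005],[0,0,0]],[[0,0,0],[0,0,0]],[[0,0,0],[0,0,0]]]'
python3 -c "
from h import *
st()
f=grab_frame('wrist'); save(f,'w21')"
```

```text
t: 36.65
ee_pos: [0.4484, -0.3198, 0.0592]
orientation: [0.001, 0.003, 1.0, -0.001]
force: [-0.2, -0.3, -0.9]
opening: 0.0813
t 36.65 ee [ 0.4484 -0.3198  0.0592] zax [ 0.001 -0.001 -1.   ] yax [ 0.006  1.    -0.001] F [-0.2 -0.3 -0.9] op 0.0813 q [-0.75  0.05  1.92 -0.    1.17 -2.32]
```

View pics/w21.png

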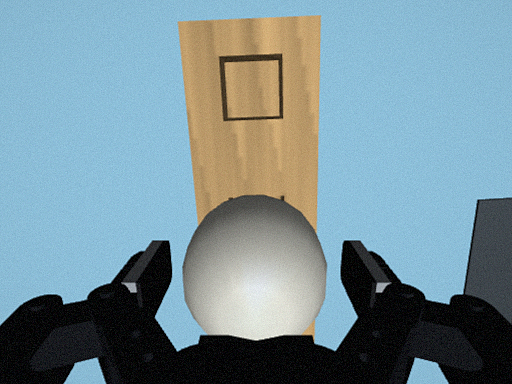

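```bash
python3 -m handwheel '[[[0,0,0],[0,0,0]],[[0,0,0],[0,0,0]],[[0,0,0],[0,0,0]],[[0,0,0],[0,0,0]],[[0,0,0],[0,0,0]]]' 0.5
python3 -m handwheel '[[[0,0,0.003],[0,0,0]],[[0,0,0.007],[0,0,0]],[[0,0,0.01],[0,0,0]],[[0,0,0.02],[0,0,0]],[[0,0,0.02],[0,0,0]],[[0,0,0.02],[0,0,0]],[[0,0,0.02],[0,0,0]],[[0,0,0.01],[0,0,0]],[[0,0,0],[0,0,0]]]'
python3 -m handwheel '[[[0.005,0.01,0],[0,0,-0.07]],[[0.01,0.02,0],[0,0,-0.13]],[[0.01,0.025,0],[0,0,-0.13]],[[0.012,0.025,0],[0,0,-0.13]],[[0.012,0.025,0],[0,0,-0.13]],[[0.012,0.025,0],[0,0,-0.13]],[[0.012,0.025,0],[0,0,-0.13]],[[0.012,0.025,0],[0,0,-0.13]],[[0.01,0.025,0],[0,0,-0.13]],[[0.008,0.02,0],[0,0,-0.13]]]'
python3 -m handwheel '[[[0.004,0.01,0],[0,0,-0.13]],[[0,0,0],[0,0,-0.13]],[[0,0,0],[0,0,0]],[[0,0,-0.01],[0,0,0]],[[0,0,-0.02],[0,0,0]],[[0,0,-0.02],[0,0,0]],[[0,0,-0.02],[0,0,0]],[[0,0,-0.01],[0,0,0]],[[0,0,0],[0,0,0]],[[0,0,0],[0,0,0]]]'
python3 -c "
from h import *
st()
f=grab_frame('wrist'); save(f,'w22')
g=grab_frame('scene'); save(g,'s22',(180,110,340,260),4)"
```

```text
t: 37.2
ee_pos: [0.4485, -0.32, 0.0594]
orientation: [0.001, 0.003, 1.0, -0.001]
force: [-0.4, -0.1, 5.0]
opening: 0.0588
t: 38.1
ee_pos: [0.4484, -0.32, 0.1702]
orientation: [0.001, 0.003, 1.0, -0.001]
force: [-0.7, 0.1, -1.2]
opening: 0.0585
t: 39.1
ee_pos: [0.5502, -0.0926, 0.1663]
orientation: [-0.001, 0.585, 0.811, -0.0]
force: [0.8, 0.1, -0.5]
opening: 0.0589
t: 40.1
ee_pos: [0.5547, -0.0845, 0.0881]
orientation: [0.0, 0.684, 0.73, 0.0]
force: [0.6, -0.5, -0.8]
opening: 0.0584
t 40.1 ee [ 0.5547 -0.0845  0.0881] zax [ 0. -0. -1.] yax [0.998 0.065 0.   ] F [ 0.6 -0.5 -0.8] op 0.0584 q [-0.28  0.03  1.88 -0.    1.23 -0.35]
```

View pics/w22.png

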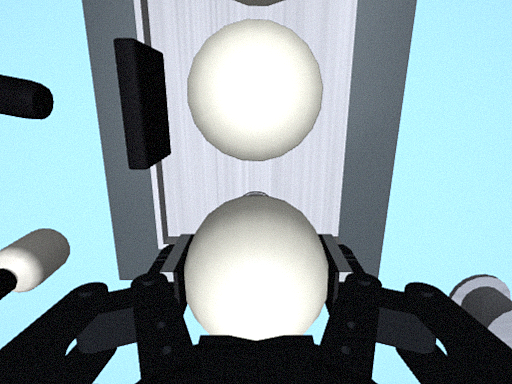

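View pics/s22.png

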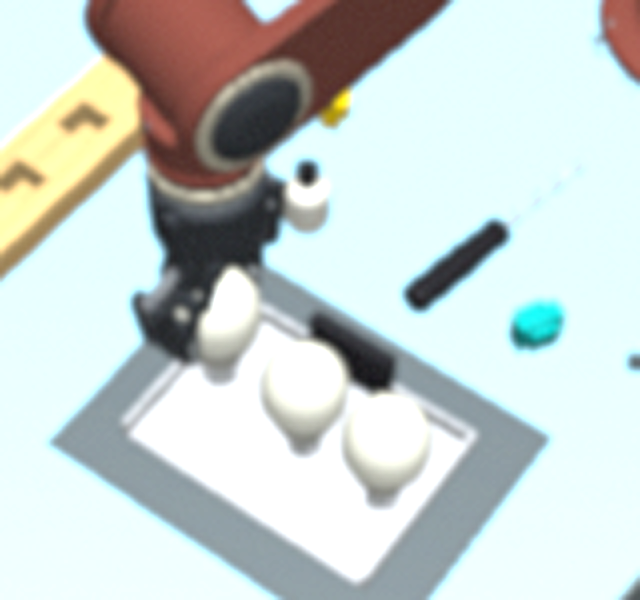

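```bash
python3 -m handwheel '[[[0,0,-0.012],[0,0,0]],[[0,0,-0.01],[0,0,0]],[[0,0,-0.004],[0,0,0]],[[0,0,-0.001],[0,0,0]],[[0,0,0],[0,0,0]],[[0,0,0],[0,0,0]]]'
python3 -m handwheel '[[[0,0,-0.0005],[0,0,0]],[[0,0,-0.0005],[0,0,0]],[[0,0,-0.0005],[0,0,0]],[[0,0,0],[0,0,0]],[[0,0,0],[0,0,0]]]'
```

```text
t: 40.8
ee_pos: [0.5549, -0.0843, 0.0612]
orientation: [0.0, 0.684, 0.73, 0.0]
force: [0.4, -0.5, -1.0]
opening: 0.0588
t: 41.3
ee_pos: [0.5546, -0.0842, 0.0594]
orientation: [-0.0, 0.684, 0.73, -0.0]
force: [-0.4, -0.1, -1.0]
opening: 0.0583
```

```bash
python3 -m handwheel '[[[0,0,-0.0005],[0,0,0]],[[0,0,0],[0,0,0]],[[0,0,0],[0,0,0]]]'
```

```text
t: 41.6
ee_pos: [0.5546, -0.0842, 0.0589]
orientation: [-0.0, 0.684, 0.73, -0.0]
force: [-0.7, 0.6, -0.4]
opening: 0.0584
```

```bash
python3 -m handwheel '[[[0,0,-0.0003],[0,0,0]],[[0,0,0],[0,0,0]],[[0,0,0],[0,0,0]]]'
```

```text
t: 41.9
ee_pos: [0.5546, -0.0843, 0.0587]
orientation: [-0.0, 0.684, 0.73, 0.0]
force: [1.0, -0.1, -1.9]
opening: 0.0583
```

```bash
python3 -m handwheel '[[[0,0,-0.0004],[0,0,0]],[[0,0,0],[0,0,0]],[[0,0,0],[0,0,0]]]'
```

```text
t: 42.2
ee_pos: [0.5547, -0.0843, 0.0584]
orientation: [0.0, 0.684, 0.73, 0.0]
force: [0.2, 0.1, 0.9]
opening: 0.0586
```

```bash
python3 -m handwheel '[[[0,0,-0.0003],[0,0,0]],[[0,0,0],[0,0,0]],[[0,0,0],[0,0,0]]]'
```

```text
t: 42.5
ee_pos: [0.5547, -0.0843, 0.0584]
orientation: [0.0, 0.684, 0.73, -0.0]
force: [-1.4, -0.3, 4.2]
opening: 0.0584
```

Contact. I'll release, rise and back off so the cameras have a clear view.

```bash
python3 -m handwheel '[[[0,0,0],[0,0,0]],[[0,0,0],[0,0,0]],[[0,0,0],[0,0,0]],[[0,0,0],[0,0,0]]]' 0.76
python3 -m handwheel '[[[0,0,0],[0,0,0]],[[0,0,0],[0,0,0]],[[0,0,0],[0,0,0]]]' 0.9
python3 -m handwheel '[[[0,0,0.01],[0,0,0]],[[0,0,0.02],[0,0,0]],[[0,0,0.03],[0,0,0]],[[0,0,0.03],[0,0,0]],[[0,0,0.04],[0,0,0]],[[-0.005,-0.03,0.02],[0,0,0]],[[-0.01,-0.045,0],[0,0,0]],[[-0.01,-0.045,0],[0,0,0]],[[-0.01,-0.045,0],[0,0,0]],[[-0.01,-0.045,0],[0,0,0]]]'
python3 - <<'E'
from h import *
st()
g=grab_frame("top"); save(g,"t23",(50,90,350,260),2.6)
g=grab_frame("scene"); save(g,"s23",(150,110,450,340),2.6)
E
```

```text
t: 42.9
ee_pos: [0.5545, -0.0842, 0.0577]
orientation: [-0.0, 0.684, 0.73, -0.0]
force: [-0.5, 0.4, -0.1]
opening: 0.065
t: 43.2
ee_pos: [0.5546, -0.0842, 0.0579]
orientation: [-0.0, 0.684, 0.73, -0.0]
force: [0.9, -0.1, -0.7]
opening: 0.077
t: 44.2
ee_pos: [0.5092, -0.2959, 0.2092]
orientation: [0.001, 0.684, 0.73, 0.0]
force: [0.6, -0.1, 0.3]
opening: 0.0765
t 44.2 ee [ 0.5092 -0.2959  0.2092] zax [ 0.001 -0.001 -1.   ] yax [0.998 0.065 0.001] F [ 0.6 -0.1  0.3] op 0.0765 q [-0.65 -0.02  1.72  0.    1.44 -0.72]
```

View pics/t23.png

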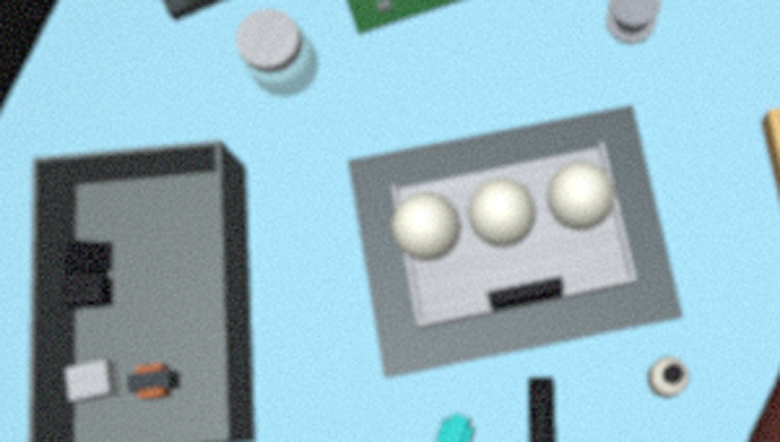

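View pics/s23.png

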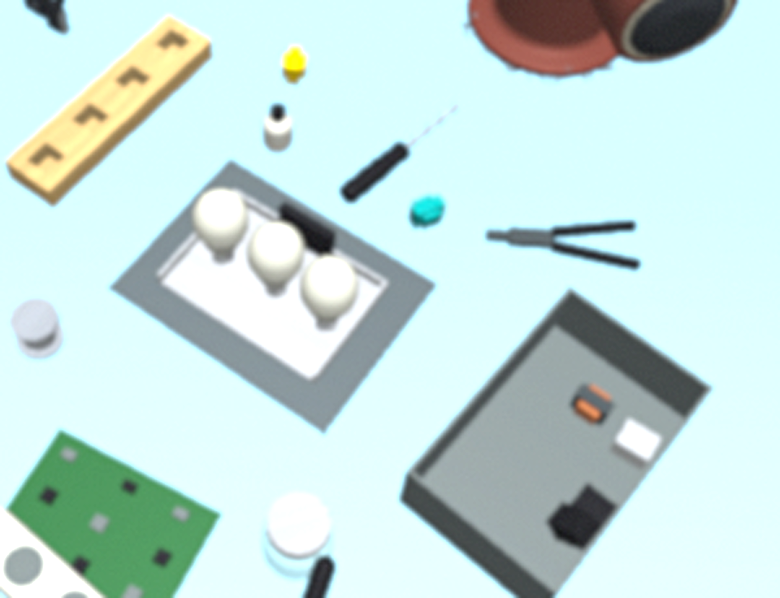

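Run:
```python
from h import *
f=grab_frame("top"); g=grab_frame("scene")
T=lambda F,u,v:((u+.5)/2.6+F[0]-.5,(v+.5)/2.6+F[1]-.5)
A=(50,90);B=(150,110)
P=[tri([(f,*T(A,*a)),(g,*T(B,*b))]) for a,b in [((427,226),(329,286)),((501,212),(276,252)),((580,195),(221,218))]]
for p in P: print("lamp head",np.round(p,4))
print([round(float(np.linalg.norm((P[i]-P[i-1])[:2])),4) for i in (1,2)])
Q=np.array([ray(f,*T(A,*a),.019)[:2] for a in [(393,185),(602,143),(637,280),(415,326)]]);print("tray c",np.round(Q.mean(0),4))
Q=np.array([ray(f,*T(A,*a),.002)[:2] for a in [(349,160),(632,106),(682,316),(385,377)]]);print("mat c",np.round(Q.mean(0),4))
for a in [(89,256),(88,290),(88,381),(152,380)]: print("part",np.round(ray(f,*T(A,*a),.02)[:2],3))
```

```text
lamp head [0.5458 0.0585 0.0837]
lamp head [ 0.549  -0.0086  0.0843]
lamp head [ 0.554  -0.0803  0.085 ]
[0.0672, 0.0719]
tray c [ 0.5452 -0.0158]
mat c [ 0.5447 -0.0155]
part [0.58  0.385]
part [0.548 0.388]
part [0.462 0.391]
part [0.454 0.333]
```

```bash
python3 -c "
from bench import workorder
print(workorder.job_done())"
```

```text
the job is handed in; nothing more can be done
None
```

The job is handed in, with every salvaged part in the bin, the tray back on the mat and all three lamps standing on it. No verdict comes back on hand-in, so the results below are from my own last camera checks.

- **Parts:** I carried the tray to the bin by its handle and tipped it about 45° over it. All four parts slid in: two relays, one transformer and one heat sink. None landed elsewhere.
- **Tray:** it lies flat, with its centre within about 1 mm of the mat's centre.
- **Lamps:** the rack held three. They now stand upright in a row on the tray, with axes about 67 and 72 mm apart by camera and 69 and 70 mm by arm position (limit 61 mm). The measured contact force peaked at about 7 N when setting them down (limit 22 N).
- **Other things:** the jar, spool, flux bottle and look-alikes show no visible movement in the last pictures, except the blue bulb, which was out of view. I did not measure their positions.
- **Disagreement:** the cameras put the lamp heads 4 to 6 mm further to the left (+y) than where the arm released them. I put this down to calibration and picking pixels by eye; it is well inside the limits.

The run took about 44 s of the 210 s allowed, and no check failed.

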